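# Stand a flat ampoule carton on end in the carton stand and close the stand to its mark

## Robot

A 7-joint arm with a two-finger parallel gripper is mounted at the origin on the work surface. World frame = base frame: x ahead of the robot, y to its left, z up, the work surface at z = 0. Lengths are in mm, angles in rad, forces in N, time in s.
With the tool pointing down it reaches from about 400 to 875 mm from the base axis. Payload 4.4 kg.
Tool frame: the origin (TCP) lies on the centre line of the jaws, within the pads' length; the fingertips stand 14 mm ahead of it and the grasp point (between the pads) lies 5 mm behind it (tips_ahead is the distance from the TCP to the fingertips, in mm); z points along the fingers, y is the line along which they close (so a half turn about z gives the same grasp; the last joint's range is limited). The gripper opens to 85 mm and grips with 20 to 120 N. Pads are 22 mm wide; open, the fingers measure 114 mm over their backs; the gripper's body (76 mm by 85 mm) begins 54 mm behind the grasp point. The pads swing forward as they close: fully open they stand 13 mm farther back than shut.
Start: joints at [-1.209, 0.628, 0.038, 1.517, -0.027, 0.996, -0.02], TCP at [269.645, 591.447, 245.313] pointing down, gripper open.
Joint ranges: [-3.06, 3.06], [-0.37, 2.12], [-1.25, 1.32], [0.18, 2.47], [-1.1, 4.24], [0.23, 1.98], [-2.94, 2.94]. Speed limits (rad/s): [2.57, 2.57, 3.14, 3.14, 3.14, 3.14, 3.14].

## Interface

Orientations are given as [roll, pitch, yaw] about the fixed x, y, z axes, in that order (R = Rz(yaw) Ry(pitch) Rx(roll)).
In Python, from cell import * gives the robot as it stands.
- The arm moves only by the tool move_arm, never from a script. Its argument "rows" is text: rows parted by semicolons, each of 7 numbers parted by spaces: the shift along the tool's x, y, z scaled (see below), then the turn, a rotation vector about the tool's x, y, z scaled (see below), then the closure, from -1 (fully open) to 1 (shut). A call has 1 to 12 rows; each row is the pose to reach, as a shift and turn from the pose commanded when the call began, along the tool's axes at that moment; what a row does not reach only later rows make up. The controller multiplies each number of a shift by 0.3 m and each number of a turn by pi/2 rad. A row lasts 1/12 s, in which the tool goes at most 41.7 mm and 7.16 degrees, less where a joint would pass 70% of its speed; a pose out of reach is approached as far as the arm can. A call with a number of a shift or a turn outside -1 to 1 is refused whole. A call with a gripper value outside its range is refused whole. The fingers move at their own pace and stop on an object; the grip force is fixed at half the most. Time passes only in rows, so rows that repeat a pose let the fingers close. It gives the time, the measured TCP pose, the force, the opening and the grip force at its end, in the units of the state.
- read_state(): the state, without advancing time (a new reading comes with each control period).
- get_image(name): name is "scene" or "side" or "wrist"; returns a dict with "img" (400x640x3 uint8, red, green, blue), "vfov" (degrees; the focal length in pixels is half the picture's height over the tangent of half this angle, whatever the lens; pixels are square), "cx", "cy" (the principal point, pixels), "extrinsics" (4x4, takes a point from camera to world coordinates); the wrist camera has in their place "T_tool_cam" (4x4, takes a point from camera to tool coordinates, whose origin is the TCP and whose axes are the flange's). Camera axes: x right, y up, looking along -z (the intrinsics and any distortion apply to the point x, -y, -z); pixel columns grow to the right and rows downward; lengths in mm; the calibration is good to about 2 mm. A picture is of the moment at which its call begins: read the wrist's pose just before it. There is no depth.
- finish_job(): hands the job in; it is judged then, once.
The state is a dict: "clock": time; "qpos": joint angles; "qd": joint speeds; "tau": joint torques, N m; "eef_pos": TCP position; "tool_rot": TCP orientation; "force": force on the tool from outside, world axes, zero at the start; "torque": the same for the moment, N m; "width": finger opening in mm; "gripper_force": force on a finger pad.
Only numpy, scipy, OpenCV 4.12 (cv2) and the standard library are available. Lean on these libraries where they do the work, as an engineer would, in place of code of your own. Each camera call takes 0.05 s, during which the arm holds its last target. There are 200 camera calls.

## Task

Stand the flat white ampoule carton from the steel tray upright on its small end in the carton stand, between the two metal cheeks with its broad faces towards them, and let go of it. Then turn the stand's knob until the pointer of the sliding cheek is at the long mark on the scale, leaving the carton standing there, and the other stock where it is.

Things in the scene. Friction and masses are not known exactly. Their poses are not given: they have to be found in the camera images.
- carton: The carton to stand up: white box 96 x 60 x 28 mm (its x, y, z), about 90 g, a grey stripe on one broad face, lying flat on the tray (tray floor 2 mm above the table), z up. Told from wide_pack (wider, thinner) and tall_box by its size. Origin at the centre of its underside as it lies. Either small (60 x 28 mm) end may be the bottom.
- carton_mid (a point): The centre of the carton's volume, 14 mm above its origin; axes as the carton's.
- stand: Fixed carton stand: white deck plate 12 mm thick, x -90 to 60 mm, y -95 to 145 mm about the origin, which is at table height. x points from the sliding (near) cheek to the fixed (far) cheek. Fixed cheek: metal plate, inner face at x = 30 mm, y -20 to 20 mm, top 52 mm above the table; sliding cheek across from it, as long, top 51 mm. The carton stands on the deck between them.
- bay (a point): The point on the deck where the carton's bottom end can be set down: stand frame x = 12 mm, y = 0, z = 12 mm. Axes as the stand's.
- pointer (a point): Tip of the black pointer on the sliding cheek's scale end, at deck height on the -y side of the stand; it is 3 mm behind (to -x of) the sliding cheek's inner face. Axes as the stand's.
- mark (a point): The long black line across the scale strip (the short lines are only graduations), on the stand at x = -4 mm, y = -66 mm. With the pointer here the cheeks are 31 mm apart.
- knob (a joint): Turn of the black knob (rad), from 0 (cheeks 64 mm apart) to 2.6, growing clockwise seen from above; every rad closes the sliding cheek by 15 mm. The pointer reaches the mark at 2.2. It starts between 0 and 1.0 and stays where it is left.
- knob_grip (a point): On the knob's vertical axis at the height to grip (71 mm above the table); turns with the knob, its x along the knob's raised bar, which is 42 x 14 mm, 46 to 78 mm above the table. The knob sits on a grey block on the deck's +y end, at stand x = 0, y = 115 mm.
- wide_pack: Bystander: white flat carton 100 x 84 x 16 mm lying on the tray, wider and thinner than the carton. Origin at the centre of its underside, x along 100 mm.
- tall_box: Bystander: white box 50 x 50 x 62 mm high on the tray. Origin at the centre of its underside.
- vial1: Bystander: upright glass vial, 24 mm across and 46 mm high, on the tray. Origin at its bottom centre.
- vial2: Bystander: another such vial.
- vial3: Bystander: another such vial.
- saline: Bystander: upright bottle, 60 mm across and 165 mm high, on the tray. Origin at its bottom centre.

How it is judged (in metres and radians):
On the way, in this order (a step that is already met when the one before it is completed fails the run):
1. The carton stands upright on a small end on the stand's deck between the cheeks, let go, while the sliding cheek is still open (angle between the x axis of carton_mid and the z axis of stand, either way round below 0.08 rad and angle between the z axis of carton_mid and the x axis of stand, either way round below 0.15 rad and z of carton_mid in the frame of stand between 0.055 and 0.065 m and y of carton_mid in the frame of stand between -0.012 and 0.012 m and x of carton_mid in the frame of stand between -0.025 and 0.02 m and contact force between the fingers and carton below 0.1 N), for 0.3 s.
2. The knob has been turned until the pointer is within 2 mm of the long mark (x of pointer in the frame of mark between -0.002 and 0.002 m), for 0.2 s.
At the end, for the whole second after the job is handed in: The carton stands released and at rest on a small end on the deck between the cheeks: upright within 0.08 rad, broad faces square to the stand's x within 0.15 rad, its middle within 12 mm of the cheeks' centre line (stand y = 0); and the pointer is within 2 mm of the long mark along the scale (all of step 2 and angle between the x axis of carton_mid and the z axis of stand, either way round below 0.08 rad and angle between the z axis of carton_mid and the x axis of stand, either way round below 0.15 rad and z of carton_mid in the frame of stand between 0.055 and 0.065 m and y of carton_mid in the frame of stand between -0.012 and 0.012 m and x of carton_mid in the frame of stand between 0.008 and 0.02 m and contact force between the fingers and carton below 0.1 N and linear speed of carton below 0.01 m/s); the robot touches nothing.
It fails at once if One of the bystanders (wide pack, tall box, a vial, the bottle) is moved by more than 20 mm or tipped over (distance of any of wide_pack, tall_box, vial1, vial2, vial3, saline from where it was at the start of the episode above 0.02 m or angle between any of wide_pack, tall_box, vial1, vial2, vial3, saline's own z axis and vertical above 0.5 rad).
It also fails if it takes over 72 s, if anything falls off the work surface, if the arm or the gripper's body presses on something with over 40 N, if the wrist force passes 120 N, or if a joint passes its speed limit or range.

## Working session

There is one attempt and no reset: what is moved stays moved. The work goes in short steps, Python scripts to look and compute and a tool call to move; the robot and the scene stay as the last step left them, time stands still between calls to the robot, and variables do not carry over. Pictures are saved under pics/ and viewed, at most 10 in all, crops included, and the job is handed in when it is done.

Besides the shell and the picture viewer there is one more tool, called after "Call:" as name(argument=value, ...) on one line, values as JSON. move_arm: Moves the arm, as the interface text tells. Its arguments: {"type":"object","properties":{"rows":{"type":"string"}},"required":["rows"]}

```bash
mkdir -p pics; ls
python3 - <<'E'
from cell import *
import cv2,numpy as np
s=read_state();print(s)
for n in ["scene","side"]:
    d=get_image(n);cv2.imwrite(f"pics/{n}0.png",d["img"][:,:,::-1]);print(n,d["vfov"],d["cx"],d["cy"],d["extrinsics"],[k for k in d])
d=get_image("wrist");cv2.imwrite("pics/wrist0.png",d["img"][:,:,::-1]);print({k:v for k,v in d.items() if k!="img"})
E
```

```text
pics
{'clock': 0.0, 'qpos': array([-1.20879418,  0.62931815,  0.03844375,  1.51841948, -0.02697259,
        0.99628789, -0.01997304]), 'qd': array([-2.92663483e-03,  1.50084260e-05,  1.70476680e-03, -3.46952574e-04,
       -1.48040732e-03,  8.63948062e-04,  3.33635521e-04]), 'tau': array([ 6.62151469e-04, -5.63403511e+01,  1.22611687e+00, -1.93447584e+01,
        1.09527804e-02,  1.01437731e-02,  1.19898621e-05]), 'eef_pos': array([269.39174619, 590.86533243, 244.39077203]), 'tool_rot': array([-3.13967846e+00,  4.88751613e-05,  2.71382982e+00]), 'force': array([-0.06950755, -0.16525097, -0.41336882]), 'torque': array([-0.02103918,  0.05567155, -0.06591233]), 'gripper_force': 0.0, 'width': 85.43434736451633}
scene 53.91397378886591 320.1321862804341 202.38190633754337 [[ 5.19615839e-01 -7.22595456e-01  4.55911380e-01  1.07835752e+03]
 [ 8.54393971e-01  4.37447366e-01 -2.80447400e-01 -2.95380608e+02]
 [ 3.21278444e-03  5.35252845e-01  8.44685782e-01  9.81622415e+02]
 [ 0.00000000e+00  0.00000000e+00  0.00000000e+00  1.00000000e+00]] ['img', 'vfov', 'cx', 'cy', 'extrinsics']
side 52.436919940094214 309.7248362552798 198.8073354680775 [[ 8.25164604e-01  3.41168150e-01 -4.50230685e-01  1.19950198e+02]
 [-5.64762801e-01  5.15314886e-01 -6.44587889e-01 -6.70334547e+02]
 [ 1.20977166e-02  7.86164653e-01  6.17898683e-01  7.00358156e+02]
 [ 0.00000000e+00  0.00000000e+00  0.00000000e+00  1.00000000e+00]] ['img', 'vfov', 'cx', 'cy', 'extrinsics']
{'vfov': 68.69695520586716, 'cx': 319.3396573676924, 'cy': 201.64168955002015, 'T_tool_cam': array([[-2.82389800e-04,  9.48358451e-01,  3.17200519e-01,
         8.14110558e+01],
       [ 9.99999355e-01, -8.11540594e-05,  1.13288830e-03,
        -4.02478483e-01],
       [ 1.10012630e-03,  3.17200634e-01, -9.48357816e-01,
        -1.28534685e+02],
       [ 0.00000000e+00,  0.00000000e+00,  0.00000000e+00,
         1.00000000e+00]])}
```

View pics/scene0.png

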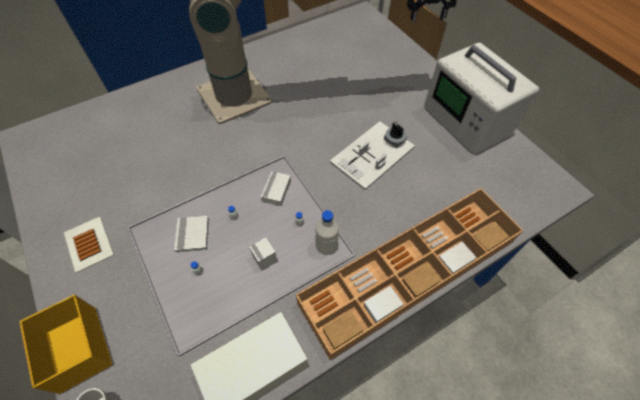

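View pics/side0.png

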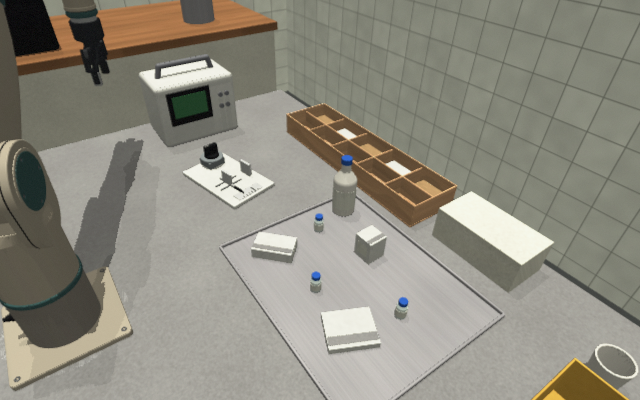

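The scene view shows the carton at about (276,187), with the wide pack at (191,233) and the stand at (372,153). In the side view the carton is at (275,246) and the stand at (228,178). I'll take enlarged crops of both.

Run:
```python
import cv2
def crop(n,x,y,w,h,k):
    im=cv2.imread(f"pics/{n}0.png")[y:y+h,x:x+w]
    im=cv2.resize(im,None,fx=k,fy=k,interpolation=cv2.INTER_CUBIC)
    for i in range(0,w,10):
        cv2.line(im,(i*k,0),(i*k,8 if i%20 else 16),(0,0,255),1)
        if i%20==0: cv2.putText(im,str(x+i),(i*k+2,26),0,.4,(0,0,255),1)
    for i in range(0,h,10):
        cv2.line(im,(0,i*k),(8 if i%20 else 16,i*k),(0,0,255),1)
        if i%20==0: cv2.putText(im,str(y+i),(18,i*k+5),0,.4,(0,0,255),1)
    cv2.imwrite(f"pics/{n}_c.png",im)
crop("scene",255,115,160,95,5)
crop("side",180,135,130,130,4)
```

```text
(no output)
```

View pics/scene_c.png

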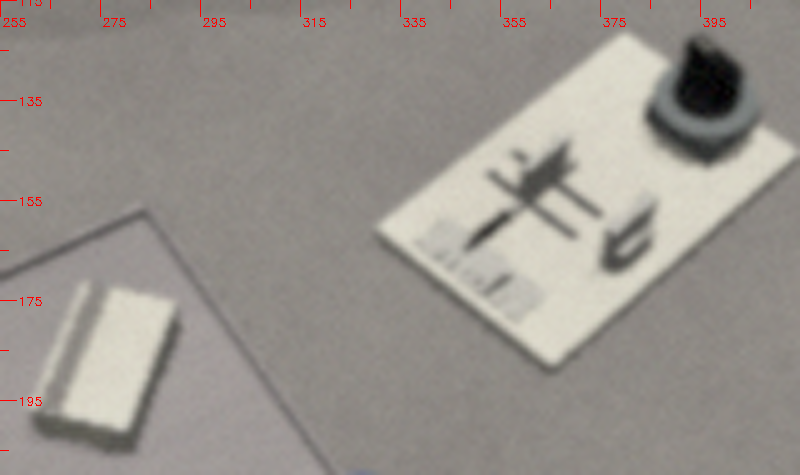

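View pics/side_c.png

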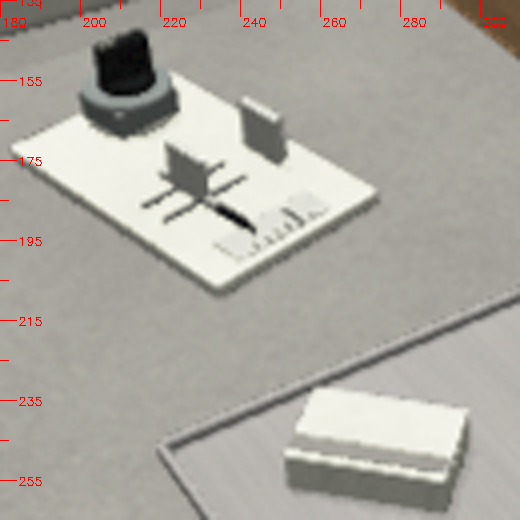

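The deck corners in the scene view are L(330,161), T(380.4,121.4), R(414.6,144.6) and B(365,188). In the side view the same corners are (235,207.5), (183,172.5), (223,153) and (274.5,183). The carton's top corners are also readable in both views. Next I'll triangulate.

```bash
cat > h.py <<'E'
from cell import *
import numpy as np, cv2
from scipy.spatial.transform import Rotation as R
from scipy.optimize import least_squares
def cam(d,s=None):
    f=200/np.tan(np.radians(d["vfov"]/2))
    if "extrinsics" in d: E=np.array(d["extrinsics"])
    else:
        W=np.eye(4);W[:3,:3]=R.from_euler('xyz',s["tool_rot"]).as_matrix();W[:3,3]=s["eef_pos"];E=W@np.array(d["T_tool_cam"])
    return f,d["cx"],d["cy"],E
def ray(c,uv):
    f,cx,cy,E=c
    v=E[:3,:3]@np.array([(uv[0]-cx)/f,-(uv[1]-cy)/f,-1]);return E[:3,3],v/np.linalg.norm(v)
def tri(*cu):
    A=np.zeros((3,3));b=np.zeros(3)
    for c,uv in cu:
        o,v=ray(c,uv);P=np.eye(3)-np.outer(v,v);A+=P;b+=P@o
    p=np.linalg.solve(A,b);return p
def proj(c,P):
    f,cx,cy,E=c;q=(np.atleast_2d(P)-E[:3,3])@E[:3,:3]
    return np.c_[cx+f*q[:,0]/-q[:,2],cy-f*q[:,1]/-q[:,2]]
def onz(c,uv,z):
    o,v=ray(c,uv);return o+v*(z-o[2])/v[2]
def fit(obj,views,z):
    """planar pose (x,y,yaw) at fixed z"""
    obj=np.array(obj,float)
    def w(p):
        c,s=np.cos(p[2]),np.sin(p[2]);return np.c_[p[0]+c*obj[:,0]-s*obj[:,1],p[1]+s*obj[:,0]+c*obj[:,1],z+obj[:,2]]
    best=None
    for y in np.arange(-3,3.2,.7):
        r=least_squares(lambda p:np.concatenate([(proj(c,w(p))-uv).ravel() for c,uv in views]),[600,0,y],x_scale=[100,100,1])
        if best is None or r.cost<best.cost: best=r
    return best.x,np.sqrt(2*best.cost/len(best.fun))
E
python3 - <<'E'
from h import *
np.set_printoptions(precision=1,suppress=True)
cs=cam(get_image("scene"));cd=cam(get_image("side"))
S=[(330,161),(380.4,121.4),(414.6,144.6),(365,188)];D=[(235,207.5),(183,172.5),(223,153),(274.5,183)]
for a,b in zip(S,D): print("stand",tri((cs,a),(cd,b)))
obj=[(-90,-95,12),(-90,145,12),(60,145,12),(60,-95,12)]
print(fit(obj,[(cs,np.array(S)),(cd,np.array(D))],0), fit(obj,[(cs,np.array(S))],0),fit(obj,[(cd,np.array(D))],0))
for o in (0,2):
  S2=[(272,171.6),(290.6,175),(281,201.4),(262,198)]
  D2=[(251.8,247),(258,232),(297,237),(291.8,253.2)]
  for a,b in zip(S2,D2[o:]+D2[:o]): print("carton",tri((cs,a),(cd,b)))
print(fit([(48,-30,28),(48,30,28),(-48,30,28),(-48,-30,28)],[(cs,np.array(S2)),(cd,np.array(D2))],2))
print(fit([(48,-30,28),(48,30,28),(-48,30,28),(-48,-30,28)],[(cs,np.array(S2))],2))
print(fit([(48,-30,28),(48,30,28),(-48,30,28),(-48,-30,28)],[(cd,np.array(D2))],2))
# other objects approx
for n,a,b,h in [("wide",(191,233),(350,325),18),("tall",(262,247),(371,236),64),("v1",(232,210),(316,276),45),("v2",(299,215),(319,217),45),("v3",(195,266),(403,301),45),("sal",(327,215),(347,160),165)]:
    print(n,tri((cs,a),(cd,b)))
# knob top, block; pointer tip
print("knobtop",onz(cs,(396,125),78),onz(cd,(211,148),78))
print("pointer",tri((cs,(255+467/5,115+246/5)),(cd,(180+253/4,135+230/4))))
E
```

```text
stand [437.  134.3   6.3]
stand [381.2 370.3   6. ]
stand [525.1 400.3  10.7]
stand [580.1 168.4   9.5]
(array([501.6, 244.9,   0.2]), np.float64(0.7055653778262484)) (array([502.6, 246.4,   0.2]), np.float64(0.5618301276703581)) (array([499.6, 241. ,   0.2]), np.float64(0.3550060234194465))
carton [395.  -45.9  29.3]
carton [433.1  -3.7  25.2]
carton [501.7 -72.9  26.7]
carton [ 462.5 -113.4   27.4]
carton [462.1 -91.1  90.4]
carton [461.3 -47.   19. ]
carton [433.7 -26.8 -37.4]
carton [437.4 -80.4  46.3]
(array([448.6, -59.2,  -3.9]), np.float64(13.159173183159805))
(array([449.2, -59.5,   2.1]), np.float64(13.7020956869707))
(array([448.6, -58.9,   2.6]), np.float64(12.287738807340059))
wide [ 458.2 -331.6   17.5]
tall [ 623.  -192.2   62.8]
v1 [ 463.2 -206.6   38.9]
v2 [577.1 -56.   42.5]
v3 [ 569.3 -358.    40.9]
sal [676.1 -29.  161.1]
knobtop [469.4 354.6  78. ] [468.1 337.8  78. ]
pointer [482.1 173.2  13.5]
```

```bash
cat >> h.py <<'E'
def row(pos,Rm,frac=1.0):
    """scaled row values to world pos / rotation matrix from the measured pose"""
    s=read_state();R0=R.from_euler('xyz',s["tool_rot"]).as_matrix()
    d=R0.T@(np.array(pos)-s["eef_pos"])/300*frac
    w=R.from_matrix(R0.T@Rm).as_rotvec()/(np.pi/2)*frac
    print("shift",np.round(d,4),"turn",np.round(w,4),"rows>=",np.ceil(max(np.linalg.norm(d)*300/41.7,np.linalg.norm(w)*90/7.16)))
def toolR(az,tilt):
    """tool x azimuth az (deg) when vertical; then tool z tilted by `tilt` deg toward -x (negative: toward +x)"""
    a=np.radians(az);x=np.array([np.cos(a),np.sin(a),0]);z=np.array([0,0,-1.]);t=np.radians(tilt)
    z2=z*np.cos(t)-x*np.sin(t);x2=x*np.cos(t)+z*np.sin(t)
    return np.c_[x2,np.cross(z2,x2),z2]
def show():
    s=read_state();print("t",round(s["clock"],2),"p",np.round(s["eef_pos"],1),"rpy",np.round(s["tool_rot"],3),"q",np.round(s["qpos"],2),"F",np.round(s["force"],1),"w",round(s["width"],1),"g",s["gripper_force"])
    return s
E
python3 - <<'E'
from h import *
row((480,240,260),toolR(192,0),.6)
E
```

```text
shift [-0.6744 -0.4645 -0.0299] turn [-3.000e-04 -1.000e-04 -2.434e-01] rows>= 6.0
```

Call:
move_arm(rows="-0.67 -0.465 -0.03 0 0 -0.243 -1;-0.67 -0.465 -0.03 0 0 -0.243 -1;-0.67 -0.465 -0.03 0 0 -0.243 -1;-0.67 -0.465 -0.03 0 0 -0.243 -1;-0.67 -0.465 -0.03 0 0 -0.243 -1;-0.67 -0.465 -0.03 0 0 -0.243 -1;-0.67 -0.465 -0.03 0 0 -0.243 -1")

```text
clock: 0.83
eef_pos: [400.3, 372.3, 254.6]
tool_rot: [-3.136, 0.003, 3.083]
force: [-0.2, -0.9, -0.3]
width: 85.2
gripper_force: 0.0
```

```bash
python3 -c "
from h import *
show();row((480,240,260),toolR(192,0))"
```

```text
t 0.83 p [400.3 372.3 254.6] rpy [-3.136e+00  3.000e-03  3.083e+00] q [-0.77  0.47 -0.06  1.79  0.04  0.88  0.67] F [-0.2 -0.9 -0.3] w 85.2 g 0.0
shift [-0.2909 -0.4249 -0.0146] turn [-0.0038  0.0017 -0.1705] rows>= 4.0
```

Call:
move_arm(rows="-0.29 -0.425 -0.015 -0.004 0.002 -0.17 -1;-0.29 -0.425 -0.015 -0.004 0.002 -0.17 -1;-0.29 -0.425 -0.015 -0.004 0.002 -0.17 -1;-0.29 -0.425 -0.015 -0.004 0.002 -0.17 -1;-0.29 -0.425 -0.015 -0.004 0.002 -0.17 -1;-0.29 -0.425 -0.015 -0.004 0.002 -0.17 -1;-0.29 -0.425 -0.015 -0.004 0.002 -0.17 -1")

```text
clock: 1.42
eef_pos: [475.2, 250.6, 258.8]
tool_rot: [3.134, -0.003, -2.92]
force: [-0.0, 0.3, 0.3]
width: 85.4
gripper_force: 0.0
```

```bash
python3 -c "
from h import *
import pickle
s=show();d=get_image('wrist');pickle.dump((s,d),open('stand.pkl','wb'))
cv2.imwrite('pics/ws.png',cv2.resize(d['img'][:,:,::-1],(800,500),interpolation=cv2.INTER_CUBIC))
row((430,-40,230),toolR(135,0))"
```

```text
t 1.42 p [475.2 250.6 258.8] rpy [ 3.134e+00 -3.000e-03 -2.920e+00] q [-0.44  0.45 -0.13  1.81  0.06  0.88  1.19] F [-0.   0.3  0.3] w 85.4 g 0.0
shift [ 0.3601 -0.9147  0.0898] turn [ 0.0036 -0.004   0.6419] rows>= 9.0
```

View pics/ws.png

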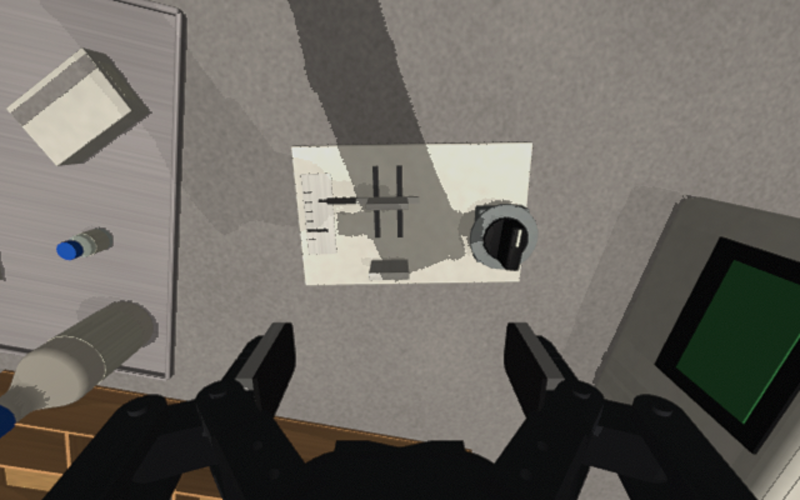

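The wrist view, scaled by 1.25, shows the deck corners at about (291,147), (532,143), (519,282) and (307,286). The pointer is near (320,200), the long mark near (317,230), and the knob bar at (507,242) stands nearly along stand x. The carton is at top left. Next I'll take the carton close-up.

Call:
move_arm(rows="0.36 -0.915 0.09 0.004 -0.004 0.64 -1;0.36 -0.915 0.09 0.004 -0.004 0.64 -1;0.36 -0.915 0.09 0.004 -0.004 0.64 -1;0.36 -0.915 0.09 0.004 -0.004 0.64 -1;0.36 -0.915 0.09 0.004 -0.004 0.64 -1;0.36 -0.915 0.09 0.004 -0.004 0.64 -1;0.36 -0.915 0.09 0.004 -0.004 0.64 -1;0.36 -0.915 0.09 0.004 -0.004 0.64 -1;0.36 -0.915 0.09 0.004 -0.004 0.64 -1;0.36 -0.915 0.09 0.004 -0.004 0.64 -1;0.36 -0.915 0.09 0.004 -0.004 0.64 -1;0.36 -0.915 0.09 0.004 -0.004 0.64 -1")

```text
clock: 2.47
eef_pos: [430.9, -39.2, 230.3]
tool_rot: [3.141, 0.001, 2.364]
force: [0.0, 0.8, -0.3]
width: 85.2
gripper_force: 0.0
```

```bash
python3 -c "
from h import *
import pickle
s=show();print(np.abs(s['qd']).max());d=get_image('wrist');s2=show();pickle.dump((s,d),open('carton.pkl','wb'))
def z(im,x,y,w,h,k):
    im=cv2.resize(im[y:y+h,x:x+w,::-1],None,fx=k,fy=k,interpolation=cv2.INTER_CUBIC)
    for i in range(0,w,20): cv2.line(im,(i*k,0),(i*k,6),(0,0,255));cv2.putText(im,str(x+i),(i*k,18),0,.35,(0,0,255))
    for i in range(0,h,20): cv2.line(im,(0,i*k),(6,i*k),(0,0,255));cv2.putText(im,str(y+i),(8,i*k+4),0,.35,(0,0,255))
    return im
a=z(pickle.load(open('stand.pkl','rb'))[1]['img'],228,108,208,126,3)
cv2.imwrite('pics/m.png',a)
cv2.imwrite('pics/wc.png',z(d['img'],140,0,360,300,2))
"
```

```text
t 2.47 p [430.9 -39.2 230.3] rpy [3.141e+00 1.000e-03 2.364e+00] q [-0.11  0.35  0.18  2.11 -0.09  0.68  0.92] F [ 0.   0.8 -0.3] w 85.2 g 0.0
0.008380989258783878
t 2.52 p [430.8 -39.6 230.3] rpy [3.142e+00 1.000e-03 2.363e+00] q [-0.11  0.35  0.18  2.11 -0.09  0.68  0.92] F [ 1.4 -0.1 -0. ] w 85.5 g 0.0
```

View pics/m.png

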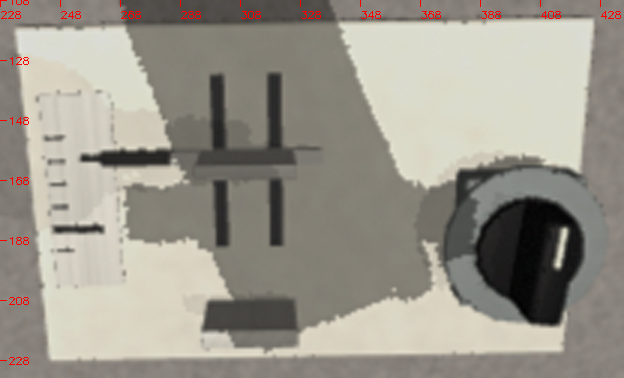

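View pics/wc.png

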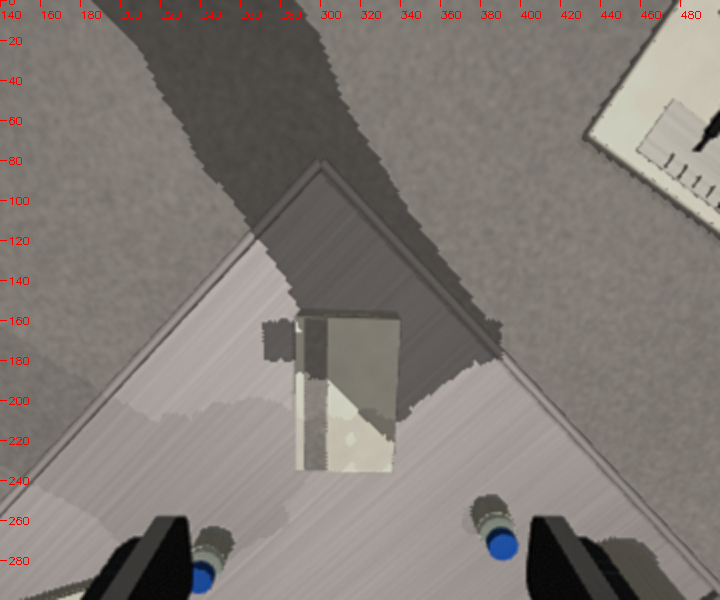

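The carton's top corners are at (288,158.5), (340,159.5), (336,235.5) and (288,235). In the stand crop the deck corners are (233.7,117.3), (426.3,114.7), (415.7,225) and (244.7,227.7). The pointer tip is at (255.3,160.7) and the mark centre at (254.3,184.3).

Run:
```python
from h import *
import pickle
np.set_printoptions(precision=2,suppress=True)
s,d=pickle.load(open('carton.pkl','rb'));c=cam(d,s)
top=np.array([(288,158.5),(340,159.5),(336,235.5),(288,235)])
for z in (28,30,32):
    P=np.array([onz(c,u,z) for u in top]);print(z,[np.linalg.norm(P[i]-P[i-1]).round(1) for i in range(4)],P.mean(0))
obj=[(-48,-30,28),(-48,30,28),(48,30,28),(48,-30,28)]
print("carton",fit(obj,[(c,top)],2))
cs=cam(get_image("scene"));cd=cam(get_image("side"))
S2=np.array([(272,171.6),(290.6,175),(281,201.4),(262,198)]);D2=np.array([(251.8,247),(258,232),(297,237),(291.8,253.2)])
print("all",fit(obj,[(c,top),(cs,S2),(cd,D2)],2),"scene",fit(obj,[(cs,S2)],2),"side",fit(obj,[(cd,D2)],2))
for i in range(4): print(tri((c,top[i]),(cs,S2[i]),(cd,D2[i])))
s,d=pickle.load(open('stand.pkl','rb'));w=cam(d,s)
T=np.array([(233.7,117.3),(426.3,114.7),(415.7,225),(244.7,227.7)])
o=[(-90,-95,12),(-90,145,12),(60,145,12),(60,-95,12)]
S=np.array([(330,161),(380.4,121.4),(414.6,144.6),(365,188)]);D=np.array([(235,207.5),(183,172.5),(223,153),(274.5,183)])
p,e=fit(o,[(w,T)],0);print("stand",p,e,"all",fit(o,[(w,T),(cs,S),(cd,D)],0))
def st(P): 
    cc,ss=np.cos(p[2]),np.sin(p[2]);q=P[:2]-p[:2];return np.array([cc*q[0]+ss*q[1],-ss*q[0]+cc*q[1]])
pt,mk=st(onz(w,(255.3,160.7),13)),st(onz(w,(254.3,184.3),12.5));print("pointer",pt,"mark",mk)
print("knob rad",2.2-((-4)-(pt[0]-mk[0]-4))/15)
print("bar ind",st(onz(w,(228+561/3,108+228/3),78)),st(onz(w,(228+561/3,108+268/3),78)),"bar left",st(onz(w,(228+522/3,108+205/3),78)),st(onz(w,(228+519/3,108+312/3),78)))
im=d['img'][165:225,375:430].astype(float);g=np.clip(im*3,0,255).astype(np.uint8)
cv2.imwrite('pics/k.png',cv2.resize(g[:,:,::-1],None,fx=9,fy=9,interpolation=cv2.INTER_CUBIC))
```

```text
28 [np.float64(95.4), np.float64(59.1), np.float64(94.9), np.float64(59.5)] [443.77 -63.44  28.  ]
30 [np.float64(94.8), np.float64(58.7), np.float64(94.3), np.float64(59.2)] [443.34 -62.95  30.  ]
32 [np.float64(94.2), np.float64(58.4), np.float64(93.8), np.float64(58.8)] [442.91 -62.46  32.  ]
carton (array([443.46, -63.03,  -0.81]), np.float64(0.576625980839589))
all (array([444.6 , -62.44,  -0.8 ]), np.float64(1.1526885566330742)) scene (array([450.15, -60.  ,  -0.78]), np.float64(0.37677828594690993)) side (array([446.81, -61.  ,  -0.78]), np.float64(0.7684203435283077))
[392.96 -47.41  30.04]
[432.88  -6.03  26.94]
[500.23 -74.82  27.48]
[ 459.69 -115.79   28.48]
stand [497.98 245.99   0.23] 0.9390431978791548 all (array([498.88, 245.78,   0.23]), np.float64(0.9838635747928395))
pointer [-35.24 -71.35] mark [ -3.79 -75.35]
knob rad 0.1038907387508794
bar ind [-18.72 115.14] [ -3.39 116.51] bar left [-27.53 100.23] [ 13.75 102.22]
```

```bash
python3 -c "
from h import *
row((430,-45,200),toolR(134.2,45))"
```

```text
shift [-0.0093 -0.0124  0.1008] turn [ 0.0044 -0.4992  0.0112] rows>= 7.0
```

Call:
move_arm(rows="-0.009 -0.012 0.1 0.004 -0.5 0.011 -1;-0.009 -0.012 0.1 0.004 -0.5 0.011 -1;-0.009 -0.012 0.1 0.004 -0.5 0.011 -1;-0.009 -0.012 0.1 0.004 -0.5 0.011 -1;-0.009 -0.012 0.1 0.004 -0.5 0.011 -1;-0.009 -0.012 0.1 0.004 -0.5 0.011 -1;-0.009 -0.012 0.1 0.004 -0.5 0.011 -1;-0.009 -0.012 0.1 0.004 -0.5 0.011 -1;-0.009 -0.012 0.1 0.004 -0.5 0.011 -1")

```text
clock: 3.37
eef_pos: [424.4, -54.3, 199.1]
tool_rot: [-3.073, 0.501, 2.348]
force: [-0.0, -0.0, -0.6]
width: 85.4
gripper_force: 0.0
```

```bash
python3 -c "
from h import *
show();row((430,-45,200),toolR(134.2,45))"
```

```text
t 3.37 p [424.4 -54.3 199.1] rpy [-3.073  0.501  2.348] q [-0.68  0.43  0.51  2.43  1.14  0.28 -0.58] F [-0.  -0.  -0.6] w 85.4 g 0.0
shift [ 0.0064  0.0345 -0.0094] turn [-0.0414 -0.1809  0.0092] rows>= 3.0
```

Call:
move_arm(rows="0.006 0.035 -0.01 -0.04 -0.18 0.01 -1;0.006 0.035 -0.01 -0.04 -0.18 0.01 -1;0.006 0.035 -0.01 -0.04 -0.18 0.01 -1;0.006 0.035 -0.01 -0.04 -0.18 0.01 -1;0.006 0.035 -0.01 -0.04 -0.18 0.01 -1;0.006 0.035 -0.01 -0.04 -0.18 0.01 -1;0.006 0.035 -0.01 -0.04 -0.18 0.01 -1;0.006 0.035 -0.01 -0.04 -0.18 0.01 -1")

```text
clock: 4.03
eef_pos: [425.7, -45.1, 185.4]
tool_rot: [-2.95, 0.686, 2.456]
force: [-0.4, 1.1, -1.3]
width: 84.8
gripper_force: 0.0
```

```bash
python3 -c "
from h import *
show();row((430,-45,200),toolR(134.2,45))"
```

```text
t 4.03 p [425.7 -45.1 185.4] rpy [-2.95   0.686  2.456] q [ 0.11  0.68 -0.91  2.46  1.43  1.25 -1.16] F [-0.4  1.1 -1.3] w 84.8 g 0.0
shift [-0.0393  0.0035 -0.032 ] turn [-0.0732 -0.0578  0.0593] rows>= 2.0
```

```bash
python3 -c "
from h import *
row((430.6,-48.2,100),toolR(134.2,40))"
```

```text
shift [0.1655 0.0467 0.2277] turn [-0.0757 -0.0024  0.056 ] rows>= 3.0
```

Call:
move_arm(rows="0.1655 0.047 0.228 -0.076 -0.002 0.056 -1;0.1655 0.047 0.228 -0.076 -0.002 0.056 -1;0.1655 0.047 0.228 -0.076 -0.002 0.056 -1;0.1655 0.047 0.228 -0.076 -0.002 0.056 -1;0.1655 0.047 0.228 -0.076 -0.002 0.056 -1;0.1655 0.047 0.228 -0.076 -0.002 0.056 -1;0.1655 0.047 0.228 -0.076 -0.002 0.056 -1;0.1655 0.047 0.228 -0.076 -0.002 0.056 -1;0.1655 0.047 0.228 -0.076 -0.002 0.056 -1;0.1655 0.047 0.228 -0.076 -0.002 0.056 -1")

```text
clock: 4.87
eef_pos: [465.2, -35.9, 105.5]
tool_rot: [-3.113, 0.691, 2.342]
force: [0.1, 0.1, 0.1]
width: 85.2
gripper_force: 0.0
```

```bash
python3 -c "
from h import *
s=show();row((430.6,-48.2,60),toolR(134.2,40));print(np.abs(s['qd']).max())"
```

```text
t 4.87 p [465.2 -35.9 105.5] rpy [-3.113  0.691  2.342] q [ 0.28  1.13 -1.25  2.47  1.65  1.71 -1.36] F [0.1 0.1 0.1] w 85.2 g 0.0
shift [ 0.1359 -0.109   0.0877] turn [-0.0183 -0.0047 -0.0003] rows>= 2.0
0.030565376727094078
```

```bash
cat > kin.py <<'E'
import numpy as np, itertools
from scipy.spatial.transform import Rotation as R
from scipy.optimize import least_squares
Q=np.array([[-1.2088,.6293,.0384,1.5184,-.02697,.9963,-.01997],[-.77,.47,-.06,1.79,.04,.88,.67],[-.44,.45,-.13,1.81,.06,.88,1.19],[-.11,.35,.18,2.11,-.09,.68,.92],[-.68,.43,.51,2.43,1.14,.28,-.58],[.11,.68,-.91,2.46,1.43,1.25,-1.16],[.28,1.13,-1.25,2.47,1.65,1.71,-1.36]])
P=np.array([[269.39,590.87,244.39],[400.3,372.3,254.6],[475.2,250.6,258.8],[430.8,-39.6,230.3],[424.4,-54.3,199.1],[425.7,-45.1,185.4],[465.2,-35.9,105.5]])
W=R.from_euler('xyz',[[-3.1397,0,2.7138],[-3.136,.003,3.083],[3.134,-.003,-2.92],[3.142,.001,2.363],[-3.073,.501,2.348],[-2.95,.686,2.456],[-3.113,.691,2.342]])
ax='zyzyzyz'
def fk(q,sg,L):
    # L: d1,L1,L2,Lt,elbow offset a (out & back), wrist offset b, base yaw, tool yaw
    A=R.from_euler('z',L[6]);p=np.zeros(3)
    off={0:(0,0,L[0]),2:(L[4],0,L[1]),4:(L[7],0,L[2]),5:(L[5],0,0),6:(0,0,L[3])}
    for i in range(7):
        A=A*R.from_euler(ax[i],sg[i]*q[i])
        if i in off: p=p+A.apply(off[i])
    return p,A*R.from_euler('z',L[8])
def res(L,sg):
    r=[]
    for q,p,w in zip(Q,P,W):
        a,B=fk(q,sg,L);r+=list(a-p)+list((B.inv()*w).as_rotvec()*300)
    return np.array(r)
if __name__=="__main__":
    out=[]
    for s3,s5,s7 in itertools.product((1,-1),repeat=3):
        for ty in (0,1.57,3.14,-1.57):
            sg=(-1,1,s3,1,s5,1,s7);r=least_squares(res,[340,420,400,250,0,0,0,0,ty],args=(sg,),max_nfev=60)
            out.append((r.cost,sg,r.x))
    out.sort(key=lambda t:t[0])
    for o in out[:2]: print(o[0],o[1],np.round(o[2],2))
    print(np.round(res(out[0][2],out[0][1]).reshape(-1,6),1))
    np.save('kin.npy',np.r_[out[0][1],out[0][2]])
E
python3 kin.py
```

```text
265.34067994568915 (-1, 1, -1, 1, -1, 1, -1) [ 3.3924e+02  5.5985e+02  3.7711e+02  3.3475e+02  5.0400e+00 -7.7200e+00
 -5.0000e-02  1.2510e+01  1.5300e+00]
265.34067994570654 (-1, 1, -1, 1, -1, 1, -1) [ 3.3924e+02  5.5985e+02  3.7711e+02  3.3475e+02  5.0400e+00 -7.7200e+00
 -5.0000e-02  1.2510e+01  1.5300e+00]
[[  2.9  -0.8  -6.3   0.   -0.   -0.7]
 [ -2.2   6.7  -2.4   1.5   0.5   1.3]
 [  1.7   2.8  -0.4   1.2   1.7  -2.9]
 [  2.2   6.   -0.5   0.6   2.7  -1.1]
 [ -8.6   1.6   3.2  -5.6  -1.1  -2.5]
 [ -1.4  -1.8   2.4 -10.3  -2.3   1. ]
 [  1.5   0.1   4.   -7.5  -1.7   5. ]]
```

```bash
cat > plan.py <<'E'
from kin import *
from h import toolR
k=np.load('kin.npy');sg=k[:7];L=k[7:]
lo=np.array([-3.06,-.37,-1.25,.18,-1.1,.23,-2.94])+.06;hi=np.array([3.06,2.12,1.32,2.47,4.24,1.98,2.94])-.06
def ik(p,Rm,q0):
    w=R.from_matrix(Rm)
    f=lambda q:np.r_[(lambda a,B:np.r_[a-p,(B.inv()*w).as_rotvec()*300])(*fk(q,sg,L)),(q-q0)*.05]
    r=least_squares(f,np.clip(q0,lo+1e-3,hi-1e-3),bounds=(lo,hi),max_nfev=60);return r.x,np.linalg.norm(r.fun[:6])
def path(q,p0,R0,p1,R1,n=12):
    D=R.from_matrix(R0.T@R1).as_rotvec();worst=0
    for t in np.linspace(0,1,n+1)[1:]:
        q,e=ik(np.array(p0)+(np.array(p1)-p0)*t,R0@R.from_rotvec(D*t).as_matrix(),q);worst=max(worst,e)
    return q,worst
if __name__=="__main__":
    np.set_printoptions(precision=2,suppress=True)
    c,s=np.cos(.23),np.sin(.23);ex=np.array([c,s,0]);S=np.array([498.9,245.8,0])
    qv=Q[2].copy()
    for al in (30,40,50,60):
        p=S+20*ex+[0,0,60+17]
        q,e=path(qv,P[2],toolR(193,0),p+[0,0,80],toolR(193,-(90-al)));q2,e2=ik(p,toolR(193,-(90-al)),q);print("place",al,e,e2,q2)
    qv=Q[3].copy()
    for r in (480,560,640):
      for az in (-10,5):
        b=np.array([r*np.cos(np.radians(az)),r*np.sin(np.radians(az)),0])
        for rel in (0,-90,-60,60,90):   # pointing azimuth relative to radial outward
          for al in (40,50):
            X=az+rel+180
            q1,e1=path(qv,P[3],toolR(135,0),b+[0,0,200],toolR(X,0));q,e=path(q1,b+[0,0,200],toolR(X,0),b+[0,0,60],toolR(X,al));q2,e2=ik(b+[0,0,24],toolR(X,al),q)
            if max(e,e2)<15: print(r,az,rel,al,np.round([e1,e,e2],1),q2)
E
python3 plan.py
```

```text
place 30 35.59910605071794 19.891773905743992 [-0.34  1.29 -0.22  0.92  0.    1.92  1.28]
place 40 7.985423477358923e-05 8.542794272827547e-07 [-0.37  1.22 -0.15  0.99 -0.02  1.8   1.32]
place 50 2.0123018918255403e-06 1.262592411999031e-06 [-0.37  1.1  -0.15  1.17 -0.    1.56  1.32]
place 60 1.434859001647121e-06 1.627117615485047e-06 [-0.37  0.99 -0.14  1.35  0.02  1.32  1.31]
480 -10 -90 40 [0. 0. 0.] [-0.76  1.12  0.75  2.   -0.05  0.47 -0.39]
480 -10 -90 50 [0. 0. 0.] [-0.78  1.18  0.66  1.93  0.27  0.61 -0.77]
480 -10 -60 50 [0. 0. 0.] [-0.7   1.09  0.35  2.28  1.72  0.56 -1.94]
480 -10 60 40 [0. 0. 0.] [ 1.24  1.33 -1.09  2.31  1.92  0.37  1.24]
480 -10 60 50 [0. 0. 0.] [ 1.38  1.49 -1.15  2.29  1.82  0.33  1.5 ]
480 -10 90 40 [0. 0. 0.] [ 1.15  1.28 -1.03  2.    0.63  0.58  2.88]
480 -10 90 50 [ 0.  11.2  3.9] [ 1.27  1.48 -1.19  1.94  0.69  0.73  2.88]
480 5 -90 40 [0. 0. 0.] [-0.97  1.08  0.65  2.    0.15  0.48 -0.59]
480 5 -90 50 [0. 0. 0.] [-1.04  1.17  0.65  1.93  0.28  0.61 -0.79]
480 5 -60 40 [0. 0. 0.] [-0.78  0.97  0.24  2.3   1.81  0.52 -1.87]
480 5 -60 50 [0. 0. 0.
[... 1737 characters left out ...]
2  1.9   0.99  0.29  2.24]
640 -10 90 40 [0. 0. 0.] [ 1.01  1.4  -1.18  1.57  0.64  0.88  2.88]
640 5 0 40 [0. 0. 0.] [ 0.39  1.14 -0.82  2.3   2.57  1.02 -0.71]
640 5 0 50 [0. 0. 0.] [ 0.33  1.21 -0.69  2.39  2.85  1.28 -0.92]
640 5 -90 40 [0. 0. 0.] [-0.81  1.15  0.63  1.56  0.13  0.76 -0.46]
640 5 -90 50 [0. 0. 0.] [-0.87  1.24  0.65  1.5   0.25  0.87 -0.61]
640 5 -60 40 [0. 0. 0.] [-0.81  1.06  0.53  1.9   0.98  0.29 -0.89]
640 5 -60 50 [0. 0. 0.] [-0.98  1.2   0.69  1.9   0.99  0.29 -1.03]
640 5 60 40 [0. 0. 0.] [ 0.77  1.27 -1.01  1.9   0.98  0.29  2.1 ]
640 5 60 50 [0. 0. 0.] [ 0.9   1.43 -1.12  1.9   0.99  0.29  2.24]
640 5 90 40 [0. 0. 0.] [ 0.75  1.4  -1.18  1.57  0.64  0.88  2.88]
```

Run:
```python
from plan import *
from h import row,show
np.set_printoptions(precision=2,suppress=True)
c,s=np.cos(.23),np.sin(.23);ex=np.array([c,s,0]);S=np.array([498.9,245.8,0]);pl=S+20*ex+[0,0,77]
q0=Q[3]
for az in (82,75,70,90):
    u=np.array([np.cos(np.radians(az)),np.sin(np.radians(az)),0]);b=np.array([448,-65,24])+17*u
    for al in (40,):
        q1,e1=path(q0,P[3],toolR(135,0),b+[0,0,170],toolR(az,0))
        q2,e2=path(q1,b+[0,0,170],toolR(az,0),b+[0,0,100],toolR(az,al));q3,e3=path(q2,b+[0,0,100],toolR(az,al),b,toolR(az,al))
        q4,e4=path(q3,b,toolR(az,al),b+[0,0,150],toolR(az,0))
        m=np.array([500,150,240]);q5,e5=path(q4,b+[0,0,150],toolR(az,0),m,toolR(193,0));q6,e6=path(q5,m,toolR(193,0),pl+[0,0,80],toolR(193,-(90-al)));q7,e7=path(q6,pl+[0,0,80],toolR(193,-(90-al)),pl,toolR(193,-(90-al)))
        print(az,al,np.round([e1,e2,e3,e4,e5,e6,e7],1));print(q2,q3,q4,q7,sep='\n')
row((425,-45,200),toolR(134.2,0))
```

```text
82 40 [0. 0. 0. 0. 0. 0. 0.]
[-0.92  0.95  0.87  2.05 -0.02  0.61 -0.35]
[-0.86  1.12  0.75  2.05 -0.1   0.46 -0.39]
[-0.15  0.48  0.3   2.12 -0.25  0.57  0.19]
[-0.33  1.22 -0.24  0.99  0.04  1.8   1.27]
75 40 [0. 0. 0. 0. 0. 0. 0.]
[-0.87  0.95  0.84  1.98 -0.03  0.73 -0.42]
[-0.82  1.12  0.74  1.98 -0.11  0.58 -0.45]
[-0.18  0.49  0.34  2.11 -0.29  0.58  0.11]
[-0.34  1.22 -0.23  0.99  0.03  1.8   1.27]
70 40 [0. 0. 0. 0. 0. 0. 0.]
[-0.82  0.94  0.8   1.94 -0.01  0.8  -0.5 ]
[-0.77  1.11  0.71  1.93 -0.09  0.65 -0.53]
[-0.18  0.49  0.33  2.11 -0.29  0.58  0.02]
[-0.33  1.22 -0.26  0.99  0.05  1.8   1.26]
90 40 [0. 0. 0. 0. 0. 0. 0.]
[-0.96  0.94  0.88  2.13  0.02  0.48 -0.28]
[-0.89  1.12  0.76  2.13 -0.07  0.32 -0.33]
[-0.1   0.47  0.22  2.13 -0.19  0.56  0.26]
[-0.34  1.22 -0.22  0.99  0.03  1.8   1.28]
shift [-0.15 -0.13 -0.28] turn [-0.02  0.44 -0.01] rows>= 6.0
```

Call:
move_arm(rows="-0.15 -0.13 -0.28 -0.02 0.44 -0.01 -1;-0.15 -0.13 -0.28 -0.02 0.44 -0.01 -1;-0.15 -0.13 -0.28 -0.02 0.44 -0.01 -1;-0.15 -0.13 -0.28 -0.02 0.44 -0.01 -1;-0.15 -0.13 -0.28 -0.02 0.44 -0.01 -1;-0.15 -0.13 -0.28 -0.02 0.44 -0.01 -1;-0.15 -0.13 -0.28 -0.02 0.44 -0.01 -1;-0.15 -0.13 -0.28 -0.02 0.44 -0.01 -1;-0.15 -0.13 -0.28 -0.02 0.44 -0.01 -1;-0.15 -0.13 -0.28 -0.02 0.44 -0.01 -1;-0.15 -0.13 -0.28 -0.02 0.44 -0.01 -1")

```text
clock: 5.78
eef_pos: [423.7, -47.2, 197.0]
tool_rot: [-3.139, -0.004, 2.349]
force: [-1.5, 0.2, 1.1]
width: 85.5
gripper_force: 0.0
```

```bash
python3 -c "
from h import *
show();row((444.5,-62.5,60),toolR(134.2,0))"
```

```text
t 5.78 p [423.7 -47.2 197. ] rpy [-3.139 -0.004  2.349] q [ 0.84  0.67 -1.22  2.14  0.82  0.93 -0.09] F [-1.5  0.2  1.1] w 85.5 g 0.0
shift [-0.0867  0.0152  0.4562] turn [-0.002  -0.0023  0.0043] rows>= 4.0
```

Call:
move_arm(rows="-0.087 0.015 0.45 0 0 0.004 -1;-0.087 0.015 0.45 0 0 0.004 -1;-0.087 0.015 0.45 0 0 0.004 -1;-0.087 0.015 0.45 0 0 0.004 -1;-0.087 0.015 0.45 0 0 0.004 -1;-0.087 0.015 0.55 0 0 0.004 -1;-0.087 0.015 0.593 0 0 0.004 -1;-0.087 0.015 0.593 0 0 0.004 -1;-0.087 0.015 0.593 0 0 0.004 -1")

```text
clock: 6.53
eef_pos: [444.8, -61.4, 19.6]
tool_rot: [-3.14, -0.006, 2.343]
force: [0.4, -0.1, 0.0]
width: 85.5
gripper_force: 0.0
```

```bash
python3 -c "
from h import *
show();row((444.5,-62.5,19),toolR(134.2,0))"
```

```text
t 6.53 p [444.8 -61.4  19.6] rpy [-3.14  -0.006  2.343] q [ 0.64  0.96 -0.87  2.2   1.32  0.7  -0.44] F [ 0.4 -0.1  0. ] w 85.5 g 0.0
shift [-0.0018 -0.0032  0.0021] turn [-0.0009 -0.0038  0.0006] rows>= 1.0
```

Call:
move_arm(rows="0 0 0 0 0 0 1;0 0 0 0 0 0 1;0 0 0 0 0 0 1;0 0 0 0 0 0 1;0 0 0 0 0 0 1;0 0 0 0 0 0 1;0 0 0 0 0 0 1;0 0 0 0 0 0 1")

```text
clock: 7.2
eef_pos: [445.5, -62.7, 20.1]
tool_rot: [-3.141, -0.004, 2.341]
force: [-0.8, 0.3, 9.1]
width: 59.0
gripper_force: 63.8
```

```bash
python3 -c "
from h import *
show();row((448,-65,60),toolR(75,0))"
```

```text
t 7.2 p [445.5 -62.7  20.1] rpy [-3.141 -0.004  2.341] q [ 0.64  0.96 -0.87  2.2   1.32  0.7  -0.44] F [-0.8  0.3  9.1] w 59.0 g 63.84970307350159
shift [-0.0108  0.0005 -0.1329] turn [-0.0018 -0.0021  0.6568] rows>= 9.0
```

Call:
move_arm(rows="-0.01 0 -0.14 0 0 0 1;-0.01 0 -0.2 0 0 0.15 1;-0.01 0 -0.2 0 0 0.657 1;-0.01 0 -0.2 0 0 0.657 1;-0.01 0 -0.2 0 0 0.657 1;-0.01 0 -0.2 0 0 0.657 1;-0.01 0 -0.2 0 0 0.657 1;-0.01 0 -0.2 0 0 0.657 1;-0.01 0 -0.2 0 0 0.657 1;-0.01 0 -0.2 0 0 0.657 1;-0.01 0 -0.2 0 0 0.657 1;-0.01 0 -0.2 0 0 0.657 1")

```text
clock: 8.2
eef_pos: [447.4, -65.2, 79.1]
tool_rot: [-3.136, -0.001, 1.31]
force: [0.3, 0.1, -0.7]
width: 58.8
gripper_force: 65.8
```

```bash
python3 -c "
from h import *
show();row((448,-65,21),toolR(75,0))"
```

```text
t 8.2 p [447.4 -65.2  79.1] rpy [-3.136e+00 -1.000e-03  1.310e+00] q [ 0.58  0.77 -0.75  2.17  0.99  0.6  -1.17] F [ 0.3  0.1 -0.7] w 58.8 g 65.77252864837646
shift [0.0008 0.0027 0.1936] turn [-0.0034 -0.0007  0.0005] rows>= 2.0
```

Call:
move_arm(rows="0 0.003 0.1 -0.003 0 0 1;0 0.003 0.18 -0.003 0 0 1;0 0.003 0.194 -0.003 0 0 1;0 0.003 0.194 -0.003 0 0 1;0 0.003 0.194 -0.003 0 0 -1;0 0.003 0.194 -0.003 0 0 -1;0 0.003 0.194 -0.003 0 0 -1;0 0.003 0.194 -0.003 0 0 -1;0 0.003 0 -0.003 0 0 -1;0 0.003 -0.3 -0.003 0 0 -1;0 0.003 -0.3 -0.003 0 0 -1;0 0.003 -0.3 -0.003 0 0 -1")

```text
clock: 9.2
eef_pos: [449.6, -65.0, 171.8]
tool_rot: [3.14, -0.003, 1.309]
force: [0.3, 0.5, -0.1]
width: 85.6
gripper_force: 0.0
```

Run:
```python
from plan import *
from h import show,row
np.set_printoptions(precision=2,suppress=True)
s=show();az=75;al=45;u=np.array([np.cos(np.radians(az)),np.sin(np.radians(az)),0]);b=np.array([448,-65,24])+17*u;print(b)
R0=R.from_euler('xyz',s['tool_rot']).as_matrix()
print(path(s['qpos'],s['eef_pos'],R0,b+[0,0,120],toolR(az,al)))
m=np.array([520,100,240])
q,e=path(s['qpos'],s['eef_pos'],R0,m,toolR(150,0));print(q,e)
row(b+[0,0,130],toolR(az,al))
```

```text
t 9.2 p [449.6 -65.  171.8] rpy [ 3.14 -0.    1.31] q [ 0.7   0.62 -0.92  2.11  0.73  0.77 -0.95] F [ 0.3  0.5 -0.1] w 85.6 g 0.0
[452.4  -48.58  24.  ]
(array([-0.06,  0.84, -0.53,  1.95,  0.94,  1.34, -1.49]), np.float64(0.00014436761625101846))
[ 0.47  0.73 -1.19  1.86  0.77  1.11  0.03] 0.0001802890332736305
shift [ 0.06 -0.01  0.06] turn [ 0.  -0.5 -0. ] rows>= 7.0
```

Call:
move_arm(rows="0.06 -0.01 0.06 0 -0.5 0 -1;0.06 -0.01 0.06 0 -0.5 0 -1;0.06 -0.01 0.06 0 -0.5 0 -1;0.06 -0.01 0.06 0 -0.5 0 -1;0.06 -0.01 0.06 0 -0.5 0 -1;0.06 -0.01 0.06 0 -0.5 0 -1;0.06 -0.01 0.06 0 -0.5 0 -1;0.06 -0.01 0.06 0 -0.5 0 -1;0.06 -0.01 0.06 0 -0.5 0 -1;0.06 -0.01 0.06 0 -0.5 0 -1")

```text
clock: 10.03
eef_pos: [450.1, -48.4, 150.7]
tool_rot: [-3.139, 0.783, 1.309]
force: [0.5, 0.1, 0.0]
width: 85.5
gripper_force: 0.0
```

Run:
```python
from h import *
show();b=np.array([452.4,-48.6,24]);row(b+[0,0,56],toolR(75,45));row(b,toolR(75,45))
```

```text
t 10.03 p [450.1 -48.4 150.7] rpy [-3.139  0.783  1.309] q [-0.04  0.83 -0.55  1.95  0.91  1.36 -1.46] F [0.5 0.1 0. ] w 85.5 g 0.0
shift [0.1672 0.0081 0.1662] turn [-0.0017 -0.0014  0.0001] rows>= 2.0
shift [0.2989 0.0085 0.2985] turn [-0.0017 -0.0014  0.0001] rows>= 4.0
```

Call:
move_arm(rows="0.1 0.008 0.1 -0.002 -0.001 0 -1;0.2 0.008 0.2 -0.002 -0.001 0 -1;0.25 0.008 0.25 -0.002 -0.001 0 -1;0.28 0.008 0.28 -0.002 -0.001 0 -1;0.298 0.008 0.298 -0.002 -0.001 0 -1;0.298 0.008 0.298 -0.002 -0.001 0 -1;0.298 0.008 0.298 -0.002 -0.001 0 -1")

```text
clock: 10.62
eef_pos: [452.9, -48.3, 25.1]
tool_rot: [3.139, 0.785, 1.308]
force: [0.3, 0.5, 1.1]
width: 85.5
gripper_force: 0.0
```

Run:
```python
from h import *
show();row((452.4,-48.6,24),toolR(75,45))
d=get_image("side");cv2.imwrite("pics/s2.png",cv2.resize(d['img'][150:350,130:400,::-1],None,fx=2.9,fy=2.9,interpolation=cv2.INTER_CUBIC))
```

```text
t 10.62 p [452.9 -48.3  25.1] rpy [3.139 0.785 1.308] q [-0.08  1.05 -0.48  1.94  1.05  1.24 -1.63] F [0.3 0.5 1.1] w 85.5 g 0.0
shift [ 0.0015 -0.0014  0.0036] turn [ 0.0009 -0.0002 -0.0005] rows>= 1.0
```

View pics/s2.png

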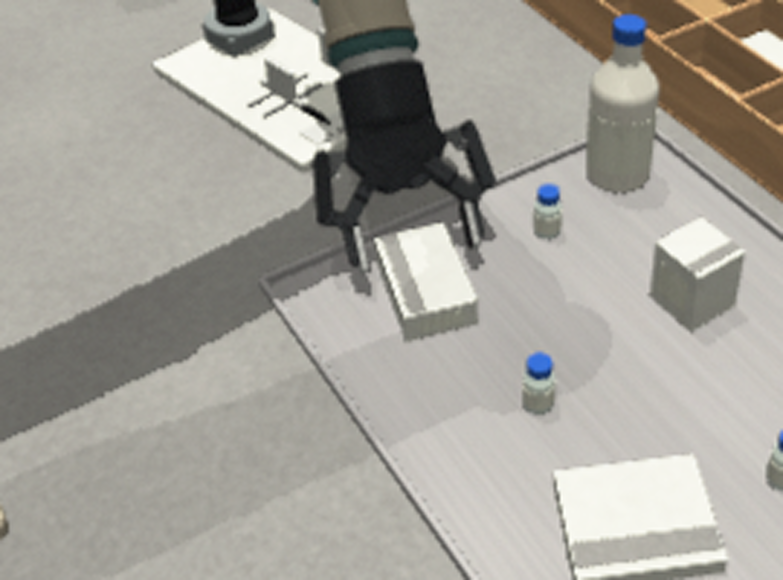

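The fingers straddle the carton's far end cleanly. The carton sits at about (425,280) in the crop and nothing else is touched, so I'll close.

Call:
move_arm(rows="0 0 0 0 0 0 1;0 0 0 0 0 0 1;0 0 0 0 0 0 1;0 0 0 0 0 0 1;0 0 0 0 0 0 1;0 0 0 0 0 0 1;0 0 0 0 0 0 1;0 0 0 0 0 0 1")

```text
clock: 11.33
eef_pos: [453.0, -47.7, 25.3]
tool_rot: [3.139, 0.786, 1.309]
force: [0.8, 1.6, 6.0]
width: 58.5
gripper_force: 64.8
```

Run:
```python
from plan import *
from h import show,row
np.set_printoptions(precision=2,suppress=True)
s=show()
R0=R.from_euler('xyz',s['tool_rot']).as_matrix();p=s['eef_pos']
S=np.array([498.9,245.8,0]);ex=np.array([np.cos(.23),np.sin(.23),0]);pl=S+20*ex+[0,0,77]
A=np.array([470,0,200.])
q,e=path(s['qpos'],p,R0,A,toolR(75,0));print(q,e)
q,e=path(q,A,toolR(75,0),[560,120,240],toolR(150,0));print(q,e)
q,e=path(q,[560,120,240],toolR(150,0),pl+[0,0,100],toolR(193.2,-45));print(q,e)
q,e=path(q,pl+[0,0,100],toolR(193.2,-45),pl,toolR(193.2,-45));print(q,e)
row((452.4,-48.6,100),toolR(75,45));row(A,toolR(75,0))
```

```text
t 11.33 p [453.  -47.7  25.3] rpy [3.14 0.79 1.31] q [-0.09  1.05 -0.48  1.94  1.05  1.24 -1.63] F [0.8 1.6 6. ] w 58.5 g 64.77652072906494
[ 0.59  0.61 -0.97  2.05  0.69  0.84 -1.05] 0.00014301094558272361
[ 0.4   0.79 -1.19  1.74  0.8   1.18  0.03] 9.653818557273856e-05
[-0.07  1.22 -1.01  1.07  0.48  1.92  0.84] 0.0002892285604178062
[-0.07  1.33 -0.97  1.09  0.55  1.81  0.86] 1.3186034372234987e-07
shift [-0.18 -0.   -0.17] turn [ 0.  0. -0.] rows>= 2.0
shift [-0.29  0.01 -0.53] turn [0.  0.5 0. ] rows>= 7.0
```

Call:
move_arm(rows="-0.09 0 -0.085 0 0 0 1;-0.18 0 -0.17 0 0 0 1;-0.29 0.01 -0.53 0 0.5 0 1;-0.29 0.01 -0.53 0 0.5 0 1;-0.29 0.01 -0.53 0 0.5 0 1;-0.29 0.01 -0.53 0 0.5 0 1;-0.29 0.01 -0.53 0 0.5 0 1;-0.29 0.01 -0.53 0 0.5 0 1;-0.29 0.01 -0.53 0 0.5 0 1;-0.29 0.01 -0.53 0 0.5 0 1;-0.29 0.01 -0.53 0 0.5 0 1")

```text
clock: 12.25
eef_pos: [468.2, -0.3, 198.1]
tool_rot: [3.141, 0.002, 1.309]
force: [0.4, 0.2, -0.2]
width: 58.9
gripper_force: 64.7
```

Run:
```python
from h import *
show();row((570,120,240),toolR(150,0));row((560,200,230),toolR(193.2,0))
```

```text
t 12.25 p [ 4.682e+02 -3.000e-01  1.981e+02] rpy [3.141e+00 2.000e-03 1.309e+00] q [ 0.55  0.59 -0.91  2.04  0.64  0.82 -1.  ] F [ 0.4  0.2 -0.2] w 58.9 g 64.69038605690002
shift [ 0.4749  0.224  -0.1403] turn [-4.000e-04  1.000e-03 -8.335e-01] rows>= 11.0
shift [ 0.7239  0.1227 -0.1074] turn [-8.0000e-04  9.0000e-04 -1.3135e+00] rows>= 17.0
```

Call:
move_arm(rows="0.475 0.224 -0.14 0 0 -0.833 1;0.475 0.224 -0.14 0 0 -0.833 1;0.475 0.224 -0.14 0 0 -0.833 1;0.475 0.224 -0.14 0 0 -0.833 1;0.475 0.224 -0.14 0 0 -0.833 1;0.475 0.224 -0.14 0 0 -0.833 1;0.475 0.224 -0.14 0 0 -0.833 1;0.475 0.224 -0.14 0 0 -0.833 1;0.475 0.224 -0.14 0 0 -0.833 1;0.475 0.224 -0.14 0 0 -0.833 1;0.475 0.224 -0.14 0 0 -0.833 1;0.475 0.224 -0.14 0 0 -0.833 1")

```text
clock: 13.25
eef_pos: [569.6, 123.5, 239.6]
tool_rot: [-3.141, -0.0, 2.624]
force: [0.0, -0.2, -1.0]
width: 59.0
gripper_force: 64.8
```

Run:
```python
from h import *
show();row((540,230,240),toolR(193.2,0))
```

```text
t 13.25 p [569.6 123.5 239.6] rpy [-3.141 -0.     2.624] q [ 0.4   0.81 -1.19  1.7   0.8   1.21  0.06] F [ 0.  -0.2 -1. ] w 59.0 g 64.80957627296448
shift [ 0.2613  0.2597 -0.0016] turn [-4.000e-04 -3.000e-04 -4.761e-01] rows>= 6.0
```

Call:
move_arm(rows="0.26 0.26 0 0 0 -0.476 1;0.26 0.26 0 0 0 -0.476 1;0.26 0.26 0 0 0 -0.476 1;0.26 0.26 0 0 0 -0.476 1;0.26 0.26 0 0 0 -0.476 1;0.26 0.26 0 0 0 -0.476 1;0.26 0.26 0 0 0 -0.476 1;0.26 0.26 0 0 0 -0.476 1;0.26 0.26 0 0 0 -0.476 1")

```text
clock: 14.0
eef_pos: [541.1, 228.3, 239.8]
tool_rot: [-3.141, 0.0, -2.919]
force: [-0.7, 0.2, -0.4]
width: 58.7
gripper_force: 64.9
```

Run:
```python
from h import *
s=show();S=np.array([498.9,245.8,0]);ex=np.array([np.cos(.23),np.sin(.23),0])
print(S+17*ex);row(S+17*ex+[0,0,77+75],toolR(193.2,-45))
```

```text
t 14.0 p [541.1 228.3 239.8] rpy [-3.141  0.    -2.919] q [ 0.22  0.83 -1.22  1.69  0.82  1.23  0.6 ] F [-0.7  0.2 -0.4] w 58.7 g 64.86239433288574
[515.45232872 249.6756179    0.        ]
shift [0.0677 0.0886 0.2927] turn [ 0.0016  0.5001 -0.005 ] rows>= 7.0
```

Call:
move_arm(rows="0.068 0.089 0.1 0.002 0.5 -0.005 1;0.068 0.089 0.1 0.002 0.5 -0.005 1;0.068 0.089 0.1 0.002 0.5 -0.005 1;0.068 0.089 0.1 0.002 0.5 -0.005 1;0.068 0.089 0.1 0.002 0.5 -0.005 1;0.068 0.089 0.2 0.002 0.5 -0.005 1;0.068 0.089 0.293 0.002 0.5 -0.005 1;0.068 0.089 0.293 0.002 0.5 -0.005 1;0.068 0.089 0.293 0.002 0.5 -0.005 1;0.068 0.089 0.293 0.002 0.5 -0.005 1;0.068 0.089 0.293 0.002 0.5 -0.005 1")

```text
clock: 14.92
eef_pos: [516.0, 249.7, 155.4]
tool_rot: [3.14, -0.781, -2.907]
force: [0.3, -0.4, 0.3]
width: 58.6
gripper_force: 65.0
```

Run:
```python
from h import *
s=show();row((515.5,249.7,152),toolR(193.2,-45))
a=get_image("scene")["img"][110:210,330:430,::-1];b=get_image("side")["img"][100:225,170:295,::-1]
g=lambda i:cv2.resize(i,(400,400),interpolation=cv2.INTER_CUBIC)
import pickle;pickle.dump(a,open('a.pkl','wb'))
cv2.imwrite("pics/p1.png",np.hstack([g(a),g(b)]))
```

```text
t 14.92 p [516.  249.7 155.4] rpy [ 3.14  -0.781 -2.907] q [-0.04  1.26 -1.07  1.08  0.52  1.89  0.82] F [ 0.3 -0.4  0.3] w 58.6 g 64.96031284332275
shift [-0.0068  0.0005  0.0091] turn [-0.0009  0.0031  0.0018] rows>= 1.0
```

View pics/p1.png

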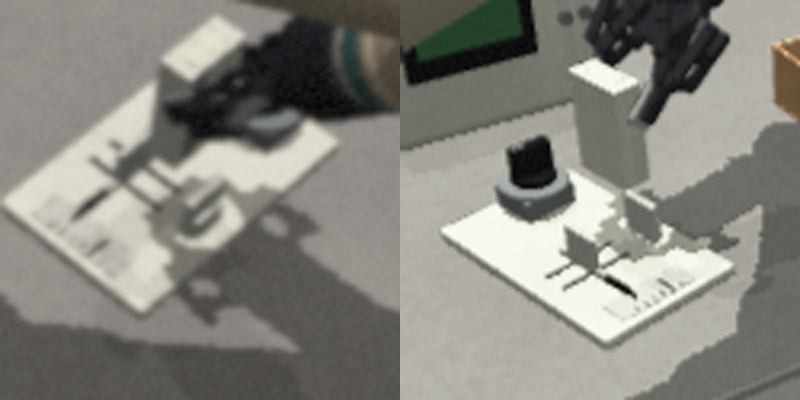

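The carton is held upright above the stand, shown in the side crop at (610,125). Its long axis is vertical and it lines up with the cheeks, so I'll lower it.

Run:
```python
from h import *
row((515.1,248.3,81),toolR(193,-45))
cd=cam(get_image("side"));ex=np.array([np.cos(.22),np.sin(.22),0]);ey=np.array([-ex[1],ex[0],0]);C=np.array([516,249.7,155.4-17.5])-9*ex
for sx,sy,z in [(-14,30,-48),(-14,-30,-48),(14,-30,-48),(-14,30,48)]: print(proj(cd,C+sx*ex+sy*ey+[0,0,z]).round(1))
```

```text
shift [-0.1705 -0.0023  0.1785] turn [-0.0027  0.0031  0.003 ] rows>= 2.0
[[225.8 152.3]]
[[239.4 160.3]]
[[247.2 156.4]]
[[221.7 121.7]]
```

Call:
move_arm(rows="-0.05 -0.002 0.052 -0.003 0.003 0.003 1;-0.1 -0.002 0.104 -0.003 0.003 0.003 1;-0.14 -0.002 0.146 -0.003 0.003 0.003 1;-0.17 -0.002 0.178 -0.003 0.003 0.003 1;-0.17 -0.002 0.178 -0.003 0.003 0.003 1;-0.17 -0.002 0.178 -0.003 0.003 0.003 1")

```text
clock: 15.57
eef_pos: [513.6, 247.9, 77.1]
tool_rot: [-3.141, -0.791, -2.915]
force: [0.7, 0.2, -0.1]
width: 58.5
gripper_force: 65.0
```

Run:
```python
from h import *
s=show();row((515.1,248.3,78),toolR(193,-45))
```

```text
t 15.57 p [513.6 247.9  77.1] rpy [-3.141 -0.791 -2.915] q [-0.04  1.35 -1.04  1.09  0.58  1.82  0.84] F [ 0.7  0.2 -0.1] w 58.5 g 65.0058102607727
shift [-0.0014  0.0001 -0.0056] turn [-0.     -0.0038 -0.0002] rows>= 1.0
```

Call:
move_arm(rows="-0.002 0 0.002 0 -0.003 0 1;-0.004 0 0.004 0 -0.003 0 1;-0.006 0 0.006 0 -0.003 0 1;-0.006 0 0.006 0 -0.003 0 1")

```text
clock: 15.9
eef_pos: [514.1, 248.1, 76.2]
tool_rot: [3.141, -0.785, -2.915]
force: [0.1, -1.0, 1.6]
width: 59.0
gripper_force: 65.3
```

Call:
move_arm(rows="-0.002 0 0.002 0 0 0 1;-0.004 0 0.004 0 0 0 1;-0.004 0 0.004 0 0 0 1")

```text
clock: 16.15
eef_pos: [514.1, 248.1, 76.1]
tool_rot: [3.14, -0.786, -2.914]
force: [1.4, -1.4, 8.8]
width: 58.8
gripper_force: 65.9
```

Call:
move_arm(rows="0.003 0 -0.003 0 0 0 1;0.003 0 -0.003 0 0 0 1;0.003 0 -0.003 0 0 0 -1;0.003 0 -0.003 0 0 0 -1;0.003 0 -0.003 0 0 0 -1;0.003 0 -0.003 0 0 0 -1;0.003 0 -0.003 0 0 0 -1;0.003 0 -0.003 0 0 0 -1;0.003 0 -0.003 0 0 0 -1")

```text
clock: 16.9
eef_pos: [514.0, 248.0, 75.0]
tool_rot: [-3.141, -0.785, -2.915]
force: [-0.5, -0.2, -0.4]
width: 85.7
gripper_force: 0.0
```

Call:
move_arm(rows="0 0 -0.05 0 0 0 -1;0 0 -0.1 0 0 0 -1;0 0 -0.2 0 0 0 -1;0 0 -0.3 0 0 0 -1;0.1 0 -0.45 0 0 0 -1;0.15 0 -0.5 0 0 0 -1;0.15 0 -0.5 0 0 0 -1;0.15 0 -0.5 0 0 0 -1")

```text
clock: 17.57
eef_pos: [574.4, 261.5, 204.6]
tool_rot: [3.139, -0.777, -2.915]
force: [0.5, 0.1, -2.0]
width: 85.5
gripper_force: 0.0
```

Run:
```python
from h import *
import pickle
s=show()
W=get_image("wrist");pickle.dump((s,W),open('w3.pkl','wb'))
a=get_image("scene")["img"][100:200,330:430,::-1];b=get_image("side")["img"][100:225,170:295,::-1]
g=lambda i,w,h:cv2.resize(i,(w,h),interpolation=cv2.INTER_CUBIC)
w=W["img"][:,:,::-1]
cv2.imwrite("pics/p2.png",np.vstack([np.hstack([g(a,300,300),g(b,300,300)]),g(w,600,300)]) if 0 else np.hstack([np.vstack([g(a,300,300),g(b,300,300)]),g(w[:, 100:433],500,600)]))
```

```text
t 17.57 p [574.4 261.5 204.6] rpy [ 3.139 -0.777 -2.915] q [-0.37  1.13 -0.1   0.8  -0.07  1.98  1.34] F [ 0.5  0.1 -2. ] w 85.5 g 0.0
```

View pics/p2.png

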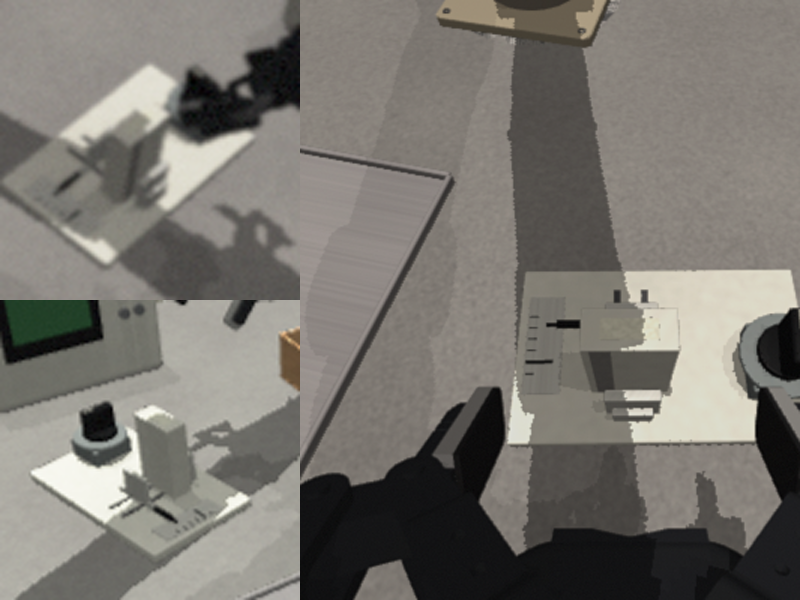

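The carton is released and standing between the cheeks. In the wrist view its top face is around (630,328), square to the deck. Now I'll refine the stand pose and go to the knob.

Run:
```python
from h import *
import pickle
np.set_printoptions(precision=2,suppress=True)
s,d=pickle.load(open('w3.pkl','rb'));w3=cam(d,s)
f=lambda x,y:(100+(x-300)*333/500,y*400/600)
T3=np.array([f(527,271),f(795,270),f(509,444)]);o3=[(-90,-95,12),(-90,145,12),(60,-95,12)]
p,e=fit(o3,[(w3,T3)],0);print("w3",p,e)
cs=cam(get_image("scene"))
print("monitor base",onz(cs,(428,112),0),onz(cs,(476,148),0))
c,sn=np.cos(p[2]),np.sin(p[2])
for P in (onz(w3,f(580,308),108),onz(w3,f(680,309),108),onz(w3,f(679,347),108),onz(w3,f(585,350),108)):
    q=P[:2]-p[:2];print("cartontop",c*q[0]+sn*q[1],-sn*q[0]+c*q[1])
K=np.array([473.4,356.7,0])
show();row((505,365,220),toolR(193,0))
```

```text
w3 [497.91 248.13   0.23] 0.34075058837487293
monitor base [425.39 542.64  -0.  ] [631.96 571.66   0.  ]
cartontop -7.081700693868834 -34.90265880928397
cartontop -6.067971609914105 26.844825199128636
cartontop 18.82776989896268 24.846178720647746
cartontop 20.406249323184745 -30.75301526779503
t 17.77 p [576.2 261.6 209.2] rpy [ 3.14 -0.77 -2.92] q [-0.37  1.12 -0.11  0.8  -0.07  1.98  1.34] F [ 0.6 -0.4 -0.5] w 85.3 g 0.0
shift [0.14 0.39 0.08] turn [ 0.   -0.49 -0.  ] rows>= 7.0
```

Run:
```python
from h import *
row((472,359,205),toolR(193.2,0))
```

```text
shift [0.1813 0.394  0.1954] turn [ 0.0016 -0.4895 -0.0032] rows>= 7.0
```

Call:
move_arm(rows="0.18 0.394 0.1 0.002 -0.49 -0.003 -1;0.18 0.394 0.1 0.002 -0.49 -0.003 -1;0.18 0.394 0.195 0.002 -0.49 -0.003 -1;0.18 0.394 0.195 0.002 -0.49 -0.003 -1;0.18 0.394 0.195 0.002 -0.49 -0.003 -1;0.18 0.394 0.195 0.002 -0.49 -0.003 -1;0.18 0.394 0.195 0.002 -0.49 -0.003 -1;0.18 0.394 0.195 0.002 -0.49 -0.003 -1;0.18 0.394 0.195 0.002 -0.49 -0.003 -1;0.18 0.394 0.195 0.002 -0.49 -0.003 -1;0.18 0.394 0.195 0.002 -0.49 -0.003 -1")

```text
clock: 18.68
eef_pos: [473.1, 358.9, 202.7]
tool_rot: [3.141, -0.004, -2.913]
force: [0.6, 0.5, -0.5]
width: 85.4
gripper_force: 0.0
```

```bash
cat > look.py <<'E'
from h import *
import pickle,sys
s=show();d=get_image("wrist");c=cam(d,s);pickle.dump((s,d),open('w4.pkl','wb'))
p0=np.array([497.9,247.3]);y=.23
C,S_=np.cos(y),np.sin(y)
def st(P): q=P[:2]-p0;return np.array([C*q[0]+S_*q[1],-S_*q[0]+C*q[1]])
def W(x,yy,z): return np.array([p0[0]+C*x-S_*yy,p0[1]+S_*x+C*yy,z])
g=d['img'].mean(2)
# rectify the knob-top plane z=78 in stand coords, 1 mm/px
X,Y=np.meshgrid(np.arange(-45,46),np.arange(75,156),indexing='ij')
uv=proj(c,np.c_[p0[0]+C*X.ravel()-S_*Y.ravel(),p0[1]+S_*X.ravel()+C*Y.ravel(),np.full(X.size,78.)]).astype(np.float32)
r=cv2.remap(g.astype(np.float32),uv[:,0].reshape(X.shape),uv[:,1].reshape(X.shape),cv2.INTER_LINEAR)
for i in range(0,91,3): print("%4d "%(i-45)+"".join("%1d"%min(9,int(v/15)) for v in r[i,::2]))
m=(r>90)&(np.abs(X)<26)&(np.abs(Y-115)<26)
n,l,stt,cen=cv2.connectedComponentsWithStats(m.astype(np.uint8))
for k in range(1,n):
    if 8<stt[k,4]<300:
        P=np.c_[X[l==k],Y[l==k]];e=np.linalg.svd(P-P.mean(0),full_matrices=False)[2][0];print("blob",stt[k,4],P.mean(0),"dir",e,P.min(0),P.max(0))
E
python3 look.py
```

```text
t 18.68 p [473.1 358.9 202.7] rpy [ 3.141 -0.004 -2.913] q [-0.66  0.6  -0.06  1.72  0.04  0.83  1.07] F [ 0.6  0.5 -0.5] w 85.4 g 0.0
 -45 99999999999998888889999999999995569999999
 -42 99999999988888888777778899999995556899999
 -39 88888888874444455555555544334895555589999
 -36 88888888744455555555555555544595555558999
 -33 78888887745555555566556655555585555555999
 -30 87787777455555554322234555555555565555599
 -27 99777874555554211000000025555555555555569
 -24 98778845555531111000000010255555555555557
 -21 99888745555211111001100011025555555565555
 -18 99988455554111111013700011114555555555555
 -15 77777555552111111014600011112555555555555
 -12 99987555441111110116400011111555555555555
  -9 99998555541111110116310011111555555555555
  -6 99998655551111110117200111112555555555555
  -3 99999755553111110111000111114555555555555
   0 99999965555311110111000111135555555555555
   3 99999995555531100111000111355555555555655
   6 99999999655555301111100135555555555555555
   9 99999999975555520111103555555586555555555
  12 99999999998655521111105555568996555555555
  15 99999999999998720111115668999996555555555
  18 99999999999999987554469999999996555555567
  21 99999999999999999889999999999996555556899
  24 99999999999999999988899998999996555699999
  27 99999999999999999999999989999997899999999
  30 99999999999999997566666655666789999999999
  33 99999999999999999755555555589999999999999
  36 99999999899999999975555556999999999999999
  39 99999999999999999999655589999999999999999
  42 99999999999999999999868999999999999999998
  45 99999999999999999999999999999999999998999
blob 26 [-12.42307692 113.92307692] dir [ 0.99451495 -0.1045945 ] [-19 113] [ -6 115]
```

Run:
```python
from h import *
row((470.5,357.8,120),toolR(187.2,0));row((470.5,357.8,68),toolR(187.2,0))
```

```text
shift [ 0.0083 -0.0011  0.2756] turn [ 0.0002 -0.0026  0.0654] rows>= 2.0
shift [ 0.0076 -0.0012  0.449 ] turn [ 0.0002 -0.0026  0.0654] rows>= 4.0
```

Call:
move_arm(rows="0.008 -0.001 0.12 0 -0.002 0.065 -0.2;0.008 -0.001 0.24 0 -0.002 0.065 -0.2;0.008 -0.001 0.28 0 -0.002 0.065 -0.2;0.008 -0.001 0.35 0 -0.002 0.065 -0.2;0.008 -0.001 0.42 0 -0.002 0.065 -0.2;0.008 -0.001 0.449 0 -0.002 0.065 -0.2;0.008 -0.001 0.449 0 -0.002 0.065 -0.2;0.008 -0.001 0.449 0 -0.002 0.065 -0.2")

```text
clock: 19.4
eef_pos: [469.9, 358.1, 69.1]
tool_rot: [3.141, 0.0, -3.014]
force: [-0.2, -0.5, 0.5]
width: 51.1
gripper_force: 0.0
```

Run:
```python
from h import *
show();row((470.5,357.8,68),toolR(187.2,0))
```

```text
t 19.4 p [469.9 358.1  69.1] rpy [ 3.141  0.    -3.014] q [-0.68  0.78 -0.02  1.82  0.03  0.54  0.97] F [-0.2 -0.5  0.5] w 51.1 g 0.0
shift [-0.0019 -0.0012  0.0037] turn [0.0004 0.0002 0.0012] rows>= 1.0
```

Call:
move_arm(rows="0 0 0 0 0 0 1;0 0 0 0 0 0 1;0 0 0 0 0 0 1;0 0 0 0 0 0 1;0 0 0 0 0 0 1;0 0 0 0 0 0 1;0 0 0 0 0 0 1;0 0 0 0 0 0 1;0 0 0 0 0 0 1")

```text
clock: 20.15
eef_pos: [470.1, 357.6, 70.5]
tool_rot: [3.141, 0.002, -3.014]
force: [0.2, -2.5, 5.8]
width: 13.0
gripper_force: 59.2
```

```bash
python3 -c "
from h import *
s=show();print(s['torque'])"
```

```text
t 20.15 p [470.1 357.6  70.5] rpy [ 3.141e+00  2.000e-03 -3.014e+00] q [-0.68  0.78 -0.02  1.82  0.03  0.54  0.97] F [ 0.2 -2.5  5.8] w 13.0 g 59.17994678020477
[-0.40916273  0.07713759  0.03837314]
```

Call:
move_arm(rows="0 0 0 0 0 0.07 1;0 0 0 0 0 0.14 1;0 0 0 0 0 0.21 1;0 0 0 0 0 0.28 1;0 0 0 0 0 0.35 1;0 0 0 0 0 0.42 1;0 0 0 0 0 0.49 1;0 0 0 0 0 0.56 1;0 0 0 0 0 0.63 1;0 0 0 0 0 0.66 1;0 0 0 0 0 0.667 1;0 0 0 0 0 0.667 1")

```text
clock: 21.15
eef_pos: [470.5, 358.3, 70.5]
tool_rot: [3.138, 0.0, 2.222]
force: [0.0, -1.2, 6.1]
width: 12.7
gripper_force: 59.3
```

```bash
python3 -c "
from h import *
s=show();print(s['torque'])"
```

```text
t 21.15 p [470.5 358.3  70.5] rpy [3.138 0.    2.222] q [-0.85  0.8   0.25  1.83 -0.34  0.56  0.26] F [ 0.  -1.2  6.1] w 12.7 g 59.32007610797882
[-0.23594749 -0.13212599 -0.0194738 ]
```

Call:
move_arm(rows="0 0 0 0 0 0.07 1;0 0 0 0 0 0.14 1;0 0 0 0 0 0.21 1;0 0 0 0 0 0.28 1;0 0 0 0 0 0.35 1;0 0 0 0 0 0.42 1;0 0 0 0 0 0.49 1;0 0 0 0 0 0.56 1;0 0 0 0 0 0.62 1;0 0 0 0 0 0.66 1;0 0 0 0 0 0.667 1;0 0 0 0 0 0.667 1")

```text
clock: 22.15
eef_pos: [471.3, 358.3, 70.5]
tool_rot: [3.138, -0.004, 1.174]
force: [2.7, -0.9, 4.7]
width: 12.8
gripper_force: 59.2
```

```bash
cat > ptr.py <<'E'
from h import *
s=show();print(s['torque'])
p0=np.array([497.9,247.3]);y=.23;C,S_=np.cos(y),np.sin(y)
# rectify scale strip region (z=13) in stand coords, 1 mm rows along x, from the side camera
for name in ("side","scene"):
    d=get_image(name);c=cam(d);g=d['img'].mean(2).astype(np.float32)
    X,Y=np.meshgrid(np.arange(-50,31,1.),np.arange(-100,-29,2.),indexing='ij')
    uv=proj(c,np.c_[p0[0]+C*X.ravel()-S_*Y.ravel(),p0[1]+S_*X.ravel()+C*Y.ravel(),np.full(X.size,13.)]).astype(np.float32)
    r=cv2.remap(g,uv[:,0].reshape(X.shape),uv[:,1].reshape(X.shape),cv2.INTER_CUBIC)
    print(name)
    for i in range(0,81,2): print("%4d "%(i-50)+"".join("%1d"%min(9,max(0,int(v/22))) for v in r[i]))
E
python3 ptr.py
```

```text
t 22.15 p [471.3 358.3  70.5] rpy [ 3.138 -0.004  1.174] q [-1.02  0.85  0.52  1.83 -0.68  0.64 -0.48] F [ 2.7 -0.9  4.7] w 12.8 g 59.22383487224579
[-0.32016381 -0.40793033 -0.0606809 ]
side
 -50 689999889999999999999999999999999999
 -48 689999999999999999999999999999999999
 -46 689999999999999999999999999999999999
 -44 689999988999999999999999999999999999
 -42 689999987889999999999999999999999999
 -40 689999998899999999999999999999999999
 -38 689999999999999999999999999999999999
 -36 689999999999999999999999999999999999
 -34 689999889999999999999999999999999999
 -32 689999877889999999999999999999999999
 -30 689999888889999999999999999999999999
 -28 689999999999999999999999999999999999
 -26 689999899999999999999999999999999999
 -24 689999888999999999999999999999999999
 -22 689999888899999999999999999999999999
 -20 689999989989999999999999999999999999
 -18 689999999999999999999999999999999999
 -16 679999999999999999999999999999999999
 -14 689999987889999999999999999999999999
 -12 679999987778999999999999999999999999
 -10 679999999888999999999999999999999999
  -8 689999999999999999999
[... 1841 characters left out ...]
6665555544443322223333333334
   0 567898876666666555555444444455544434
   2 568998887777777777766666666667666544
   4 567999888888888888887777888888877654
   6 568998888888888888888888888888887764
   8 568998888888888888888888888888888765
  10 568999888888888888888888888888888765
  12 568999888888888888888888888888888765
  14 567999888888888888888888888888888765
  16 567899888888888888888888888888888765
  18 567899888888888888888888888888888765
  20 567898888888888888888888888888888765
  22 568898888888888888888888898888888765
  24 567999888888888888889999999888888765
  26 567999888889888888999999999999988765
  28 567999999999999999999999999999998875
  30 567999999999999999999999999999999876
```

Call:
move_arm(rows="0 0 0 0 0 0 -0.2;0 0 0 0 0 0 -0.2;0 0 0 0 0 0 -0.2;0 0 0 0 0 0 -0.2;0 0 0 0 0 0 -0.2;0 0 0 0 0 0 -0.2;0 0 -0.1 0 0 0 -0.2;0 0 -0.2 0 0 0 -0.2;0 0 -0.33 0 0 0 -0.2;0 0 -0.45 0 0 0 -0.2;0 0 -0.5 0 0 0 -0.2;0 0 -0.5 0 0 0 -0.2")

```text
clock: 23.25
eef_pos: [471.6, 358.9, 223.2]
tool_rot: [3.138, -0.008, 1.174]
force: [-0.1, 0.1, 0.3]
width: 51.3
gripper_force: 0.0
```

```bash
python3 -c "
from h import *
show();row((440,225,300),toolR(193.2,0))"
```

```text
t 23.25 p [471.6 358.9 223.2] rpy [ 3.138 -0.008  1.174] q [-1.12  0.66  0.69  1.73 -0.51  0.93 -0.61] F [-0.1  0.1  0.3] w 51.3 g 0.0
shift [-0.4503  0.0764 -0.2591] turn [ 6.7000e-03  1.0000e-04 -1.3992e+00] rows>= 18.0
```

```bash
python3 -c "
from h import *
row((500,160,225),toolR(67.2,0))"
```

```text
shift [-0.5747  0.3436 -0.009 ] turn [ 0.0025 -0.0048  0.0007] rows>= 5.0
```

Call:
move_arm(rows="-0.575 0.344 -0.01 0.002 -0.005 0 -0.2;-0.575 0.344 -0.01 0.002 -0.005 0 -0.2;-0.575 0.344 -0.01 0.002 -0.005 0 -0.2;-0.575 0.344 -0.01 0.002 -0.005 0 -0.2;-0.575 0.344 -0.01 0.002 -0.005 0 -0.2;-0.575 0.344 -0.01 0.002 -0.005 0 -0.2;-0.575 0.344 -0.01 0.002 -0.005 0 -0.2;-0.575 0.344 -0.01 0.002 -0.005 0 -0.2;-0.575 0.344 -0.01 0.002 -0.005 0 -0.2")

```text
clock: 24.0
eef_pos: [497.2, 160.7, 221.1]
tool_rot: [-3.137, 0.007, 1.177]
force: [0.0, 0.6, 0.3]
width: 51.2
gripper_force: 0.0
```

Run:
```python
from h import *
s=show();d=get_image("wrist");c=cam(d,s);cv2.imwrite('pics/last.png',d['img'][:,:,::-1])
p0=np.array([497.9,247.3]);y=.23;C,S_=np.cos(y),np.sin(y);g=d['img'].mean(2).astype(np.float32)
def rect(xs,ys,z):
    X,Y=np.meshgrid(xs,ys,indexing='ij')
    uv=proj(c,np.c_[p0[0]+C*X.ravel()-S_*Y.ravel(),p0[1]+S_*X.ravel()+C*Y.ravel(),np.full(X.size,float(z))]).astype(np.float32)
    return cv2.remap(g,uv[:,0].reshape(X.shape),uv[:,1].reshape(X.shape),cv2.INTER_CUBIC)
xs=np.arange(-16,14.1,.5);ys=np.arange(-94,-29,2.)
r=rect(xs,ys,13)
for i in range(0,len(xs),2): print("%6.1f "%xs[i]+"".join("%1d"%min(9,max(0,int(v/22))) for v in r[i]))
for j,yy in enumerate(ys):
    if -86<yy<-40:
        w=np.clip(np.median(r[:,j])-r[:,j]-40,0,None)*(np.abs(xs+2)<8)
        if w.sum(): print(yy,round((w*xs).sum()/w.sum(),2),end='; ')
print()
r=rect(np.arange(-60,60,4.),np.arange(-60,61,3.),108)
for i,x in enumerate(np.arange(-60,60,4)): print("%4d "%x+"".join("%1d"%min(9,max(0,int(v/26))) for v in r[i]))
```

```text
t 24.0 p [497.2 160.7 221.1] rpy [-3.137  0.007  1.177] q [-0.82  0.57  0.69  1.9  -0.47  0.84 -0.28] F [0.  0.6 0.3] w 51.2 g 0.0
 -16.0 665555555555555555555555555555555
 -15.0 665444355555555555555555555555555
 -14.0 665433355555555555555555555555555
 -13.0 665545455555555555555555555555555
 -12.0 665555555555555555655555556555555
 -11.0 665555555555555555555555555555555
 -10.0 665555555555555555655556666565555
  -9.0 665555555555555555555555655565555
  -8.0 666555555555555334344333442455555
  -7.0 666555555555554111111111110365555
  -6.0 665444354334443000000000000455556
  -5.0 665211121111111000000000000465555
  -4.0 665211011010111000000000000465556
  -3.0 665333333332333100000000000365556
  -2.0 665555455554554221212212222365655
  -1.0 665555555555555443444444444465655
   0.0 665555555555555555555555555565665
   1.0 666555555555555555555555555566666
   2.0 666555555555555555555555555466566
   3.0 666555555555555555555555555466666
   4.0 666555555555555555555555555566666
   5.0 666544455555555555555555555566566
   6.0 665433355555555554555555555566666
   7.0 6655455555555555545
[... 1296 characters left out ...]
 44444545545555888888888888888888888877435
   4 22200000055558888887888888888888888877435
   8 44444444445558888888888888888888888877425
  12 44444444445558888888888888888888888877444
  16 44444444445588888888888888888888888887443
  20 44444444445787886887888868888888888887741
  24 44545544445888888888888888888888888888771
  28 55555555555444444444444455888888888888888
  32 55555555555466888888888888888888888888888
  36 55555555555588576777887788888888888888881
  40 88875555554788887777778888888888888888820
  44 88888855558888888888888888888888888888300
  48 88888888788888888888888888888888888885000
  52 55554555455555455554555554445555554430000
  56 55555455555555445555555555554555544400000
```

```bash
python3 -c "
from cell import *
print(finish_job())"
```

```text
the job is handed in; nothing more can be done
None
```

The carton stands released on its small end between the cheeks, and the knob is turned so the pointer sits about 0.3 mm from the long mark by the last wrist image; I handed the job in about 24 s into the 72 s limit, but `finish_job()` returned no verdict.

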